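# Put freshly oiled toy wheels and their axles out to dry

### The arm

A 6-joint arm with a two-finger parallel gripper is mounted at the origin on the work surface; the furniture and walls round the work are solid. World frame = base frame: x ahead of the robot, y to its left, z up, the work surface at z = 0. Lengths are in mm, angles in degrees, forces in N, time in s.
With the tool pointing down it reaches from about 275 to 775 mm from the base axis. Payload 14.6 kg.
Tool frame: the origin (TCP) lies at the centre of the arm's flange, where the gripper is bolted on; the fingertips stand 173 mm ahead of it and the grasp point (between the pads) lies 155 mm ahead of it (arm.tip_extent is the distance from the TCP to the fingertips, in mm); z points along the fingers, y is the line along which they close (so a half turn about z gives the same grasp; the last joint's range is limited). The gripper opens to 85 mm and grips with 20 to 120 N. Pads are 22 mm wide; open, the fingers measure 114 mm over their backs; the gripper's body (76 mm by 85 mm) begins 54 mm behind the grasp point. The pads swing forward as they close: fully open they stand 13 mm farther back than shut.
Start: joints at [-82.065, 15.075, -2.767, 72.158, 0, 81.102], TCP at [152.029, -502.51, 404.678] pointing down, gripper open.
Joint ranges: [-151.79, 151.79], [-50.71, 97.33], [-67.44, 78.34], [-121.81, 120.89], [-77.56, 73.72], [-180, 180]. Speed limits (degrees/s): [108.29, 108.29, 147.25, 159.86, 180, 180].

### API

Orientations are given as a 3x3 rotation matrix whose columns are the frame's x, y, z axes.
In Python, from cell import arm gives the robot as it stands. The module is installed in compiled form; this text tells all that it offers.
- The arm moves only by the tool play_rows, never from a script. Its argument "rows" is a list of rows, each a list of 3 entries, a list of its own where there are three numbers: the shift along the tool's x, y, z in cm, then the turn, a rotation vector about the tool's x, y, z in rad, then the closure, from 0 (fully open) to 1 (shut). A call has 1 to 20 rows; each row shifts and turns the commanded pose from where the row before left it, along the tool's axes as they then stand; what a row does not reach is not made up. A row lasts 1/12 s, in which the tool goes at most 41.7 mm and 7.16 degrees, less where a joint would pass 70% of its speed; a pose out of reach is approached as far as the arm can. A call is refused whole if a number of a shift passes 4.17 or a number of a turn 0.125, either way. A call with a gripper value outside its range is refused whole. The fingers move at their own pace and stop on an object; "force" is the grip in N (left out, the last holds). Time passes only in rows, so rows that do not move let the fingers close. It gives the time, the measured TCP pose, the force, the opening and the grip force at its end, in the units of the state.
- arm.sense(): the state, without advancing time (a new reading comes with each control period).
- arm.snapshot(name): name is "scene" or "side" or "wrist"; returns a dict with "image" (400x640x3 uint8, blue, green, red), "fx", "fy", "cx", "cy" (pixels), "distortion" ([k1, k2, p1, p2, k3] as OpenCV has them; the pictures are not rectified), "R" (3x3) and "t" (3): a world point X has camera coordinates R X + t. Camera axes: x right, y down, z forward; pixel columns grow to the right and rows downward; lengths in mm; the calibration is good to about 2 mm. A picture is of the moment at which its call begins. There is no depth.
- arm.sign_off(): hands the job in; it is judged then, once.
The state is a dict: "t": time; "qpos": joint angles; "qd": joint speeds; "tau": joint torques, N m; "ee_pos": TCP position; "tool_rot": TCP orientation; "force": force on the tool from outside, world axes, zero at the start; "wrist_torque": the same for the moment, N m; "grip_width": finger opening in mm; "grip_force": force on a finger pad.
Only numpy, scipy, OpenCV 4.12 (cv2) and the standard library are available. Lean on these libraries where they do the work, as an engineer would, in place of code of your own. Each camera call takes 0.05 s, during which the arm holds its last target. There are 200 camera calls.

### The job

The toy wheels on the bench are freshly oiled, so the gripper must not touch them: slide the trowel's blade under each wheel (the fixed batten serves as a stop), carry it over and tip it into the drying tray, where each must lie flat on the tray's floor. Stand every loose axle dowel end-down in the narrow open box, and finish with the trowel lying on its sheet of paper again, pointing the way it belongs. Leave the screw carton and the glue bottle where they are.

Things in the scene. Friction and masses are not known exactly. Their poses are not given: they have to be found in the camera images.
- trowel: steel lifting trowel, 250 g: flat blade 140 x 60 x 2 mm, two posts, and a wooden bar handle above, along x. Origin on the blade's underside below the handle's middle; x points to the front edge (95 mm ahead; the rear edge is 45 mm behind), z up. The front post ends at x = 23 mm, so the front 70 mm of blade is free for a wheel. Starts on the paper.
- trowel_edge (a point): middle of the blade's front edge, at its underside (trowel x = 95 mm, z = 0). The polished blade is slippery (friction about 0.25): a wheel slides off it at a slope of about 15 to 20 degrees
- trowel_grip (a point): middle of the trowel's handle: 90 mm long (trowel x), 20 mm wide (y), from 44 to 70 mm above the blade's underside
- wheel_0: toy wheel: flat disc of light wood, 60 mm across, 10 mm thick, 35 g, both rims bevelled (flat face 48 mm across, the bevel rises 4 mm over 6 mm), both faces alike, dark 13 mm axle mark in the middle. Starts flat on the bench, its centre 50 to 90 mm off the batten face. Origin: centre of the underside at the start, z up
- wheel_1: toy wheel: flat disc of light wood, 60 mm across, 10 mm thick, 35 g, both rims bevelled (flat face 48 mm across, the bevel rises 4 mm over 6 mm), both faces alike, dark 13 mm axle mark in the middle. Starts flat on the bench, its centre 50 to 90 mm off the batten face. Origin: centre of the underside at the start, z up
- batten: square batten of wood fixed to the bench, 240 mm long (its y), 30 mm wide (its x), 30 mm high: the stop for the wheels. Origin: centre of its underside; x points from the wheels to the tray, so the wheels' face is at x = -15 mm. A wheel lying free slides ahead of the blade; once it meets the batten the blade goes under its bevel
- tray: shallow drying tray of plywood fixed to the bench, beyond the batten: outside 150 mm (its x) x 220 mm (its y) x 14 mm high, walls and floor 5 mm thick. Origin: centre of its underside; its x points away from the batten.
- paper: sheet of paper stuck flat on the bench (no thickness to speak of), 190 x 130 mm: the trowel's place. Origin: where the trowel's origin belongs, 22 mm behind the middle of the sheet; its x points the way the trowel's front edge should point.
- pot: narrow upright box of plywood fixed to the bench, open at the top: outside 56 mm (its x) x 100 mm (its y), 80 mm high, walls and floor 5 mm thick (inside 46 x 90 mm, 75 mm deep), no dividers. Origin: centre of its underside, z up; its x points roughly away from the robot.
- dowel_0: axle dowel: beech rod, 12 mm in diameter, 140 mm long, 30 g, lying on the bench at the start. Its length is along its y axis; the origin is at mid-length, on the surface of the rod that is underneath at the start, 6 mm below the rod's axis (z up). Both ends are alike. May be absent.
- dowel_1: axle dowel: beech rod, 12 mm in diameter, 140 mm long, 30 g, lying on the bench at the start. Its length is along its y axis; the origin is at mid-length, on the surface of the rod that is underneath at the start, 6 mm below the rod's axis (z up). Both ends are alike. May be absent.
- dowel_2: axle dowel: beech rod, 12 mm in diameter, 140 mm long, 30 g, lying on the bench at the start. Its length is along its y axis; the origin is at mid-length, on the surface of the rod that is underneath at the start, 6 mm below the rod's axis (z up). Both ends are alike. May be absent.
- carton: bystander: brown screw carton 61 x 90 x 55 mm high; origin: centre of its underside
- glue: bystander: yellow glue bottle with an orange nozzle, 53 x 65 x 222 mm high; origin: centre of its underside
Mind the look-alikes: they are no part of the job. Leave any red or yellow look-alike of the wheel_1 alone.

How it is judged (in metres and radians):
At the end, for the whole second after the job is handed in: Wheels flat (0.15 rad) and still on the tray floor, centres within 55 (x) and 80 mm (y) of its centre; dowels still in the narrow box, origins 45 to 100 mm up, within 50 (x) and 70 mm (y) of its axis, leaning at most 0.9 rad; trowel flat, still, within 40 mm and 0.4 rad of its place on the paper (x of wheel_0 in the frame of tray between -0.055 and 0.055 m and y of wheel_0 in the frame of tray between -0.08 and 0.08 m and z of each of wheel_0, wheel_1 in the frame of tray below 0.02 m and angle between the z axis of each of wheel_0, wheel_1 and the z axis of tray, either way round below 0.15 rad and linear speed of each of wheel_0, wheel_1, dowel_0, dowel_1, dowel_2, trowel below 0.02 m/s and x of wheel_1 in the frame of tray between -0.055 and 0.055 m and y of wheel_1 in the frame of tray between -0.08 and 0.08 m and x of dowel_0 in the frame of pot between -0.05 and 0.05 m and y of dowel_0 in the frame of pot between -0.07 and 0.07 m and z of dowel_0 in the frame of pot between 0.045 and 0.1 m and angle between the y axis of each of dowel_0, dowel_1, dowel_2 and the z axis of pot, either way round below 0.9 rad and x of dowel_1 in the frame of pot between -0.05 and 0.05 m and y of dowel_1 in the frame of pot between -0.07 and 0.07 m and z of dowel_1 in the frame of pot between 0.045 and 0.1 m and x of dowel_2 in the frame of pot between -0.05 and 0.05 m and y of dowel_2 in the frame of pot between -0.07 and 0.07 m and z of dowel_2 in the frame of pot between 0.045 and 0.1 m and horizontal distance between trowel and paper below 0.04 m and height (world z) of trowel below 0.01 m and angle between trowel's own z axis and vertical below 0.1 rad and angle between the x axis of trowel and the x axis of paper, either way round below 0.4 rad and x of trowel_edge in the frame of paper above 0.03 m); the robot touches nothing.
It fails at once if the gripper or the arm touches a wheel (contact force between any of the fingers, the arm and wheel_0 above 0.3 N or contact force between any of the fingers, the arm and wheel_1 above 0.3 N).
It fails at once if the screw carton or glue bottle is moved more than 3 cm (distance of any of carton, glue from where it was at the start of the episode above 0.03 m).
Of dowel_0, dowel_1, dowel_2 only 2 to 3 are there at a start; the rules pass over those that are not, and their reading is None.
At some moment in a run one of wheel_0, wheel_1 may be knocked a few centimetres aside while the robot is not near it.
It also fails if it takes over 192 s, if anything falls off the work surface, if the arm or the gripper's body presses on something with over 40 N, if the wrist force passes 120 N, or if a joint passes its speed limit or range.

## Working session

There is one attempt and no reset: what is moved stays moved. The work goes in short steps, Python scripts to look and compute and a tool call to move; the robot and the scene stay as the last step left them, time stands still between calls to the robot, and variables do not carry over. Pictures are saved under pics/ and viewed, at most 14 in all, crops included, and the job is handed in when it is done.

Besides the shell and the picture viewer there is one more tool, called after ">>>" as name(argument=value, ...), one argument or row to a line, values as JSON. play_rows: Moves the arm, as the interface text tells. Its arguments: {"type":"object","properties":{"rows":{"type":"array","items":{"type":"array"}},"force":{"type":"number"}},"required":["rows"]}

```bash
mkdir -p pics; cat > h.py <<'E'
import numpy as np, cv2
from cell import arm
def snap(n,f=None):
    s=arm.snapshot(n)
    if f: cv2.imwrite('pics/'+f,s['image'])
    return s
def KD(s): return np.array([[s['fx'],0,s['cx']],[0,s['fy'],s['cy']],[0,0,1.]]),np.array(s['distortion'],float)
def px2w(s,uv,z=0):
    K,D=KD(s);R=np.array(s['R']);t=np.array(s['t']).ravel()
    n=cv2.undistortPoints(np.array(uv,float).reshape(-1,1,2),K,D).reshape(-1,2)
    d=np.c_[n,np.ones(len(n))]@R; c=-R.T@t
    return c+d*((z-c[2])/d[:,2])[:,None]
def w2px(s,X):
    K,D=KD(s);return cv2.projectPoints(np.array(X,float).reshape(-1,1,3),cv2.Rodrigues(np.array(s['R'],float))[0],np.array(s['t'],float).reshape(3,1),K,D)[0].reshape(-1,2)
E
python3 - <<'E'
from h import *
import pickle
np.set_printoptions(precision=3,suppress=True)
for n in('scene','side'):
    s=snap(n,n+'0.png'); pickle.dump(s,open(n+'0.pkl','wb')); print(n,-np.array(s['R']).T@np.array(s['t']).ravel())
    
x=arm.sense();print(x)
E
```

```text
scene [-630.399  999.665 1118.45 ]
side [ 901.792  430.472 1439.204]
{'t': 0.1, 'qpos': array([-82.066,  15.097,  -2.798,  72.159,  -0.001,  81.104]), 'qd': array([-0.012, -0.043,  0.078, -0.115, -0.041, -0.041]), 'tau': array([  0.005, -63.858,  38.506,   0.01 ,  -0.   ,   0.   ]), 'ee_pos': array([ 152.009, -502.441,  404.277]), 'tool_rot': array([[ 0.957,  0.29 , -0.   ],
       [ 0.29 , -0.957,  0.001],
       [ 0.   , -0.001, -1.   ]]), 'force': array([-0.607, -0.358,  0.368]), 'wrist_torque': array([0.026, 0.04 , 0.058]), 'grip_force': 0.0, 'grip_width': 85.47695530950254}
```

View pics/scene0.png

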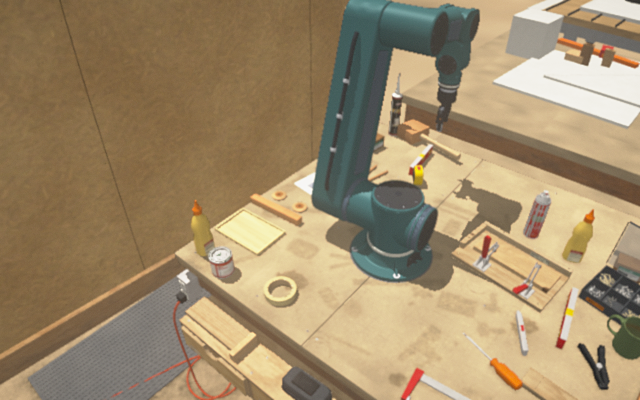

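View pics/side0.png

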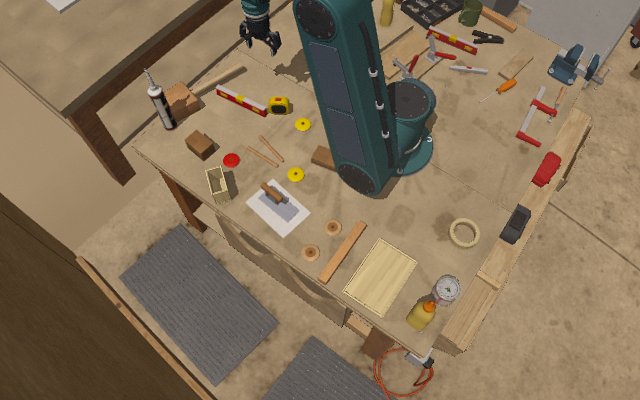

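The side view shows the trowel on its paper (270,195), wheels (332,227) and (310,253), batten, tray (380,277), pot (217,183) and two dowels near (265,152). Enlarging that part.

```bash
python3 - <<'E'
from h import *
i=cv2.imread('pics/side0.png')[120:270,185:385]
cv2.imwrite('pics/c1.png',cv2.resize(i,(800,600),interpolation=cv2.INTER_CUBIC))
E
```

```text
(no output)
```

View pics/c1.png

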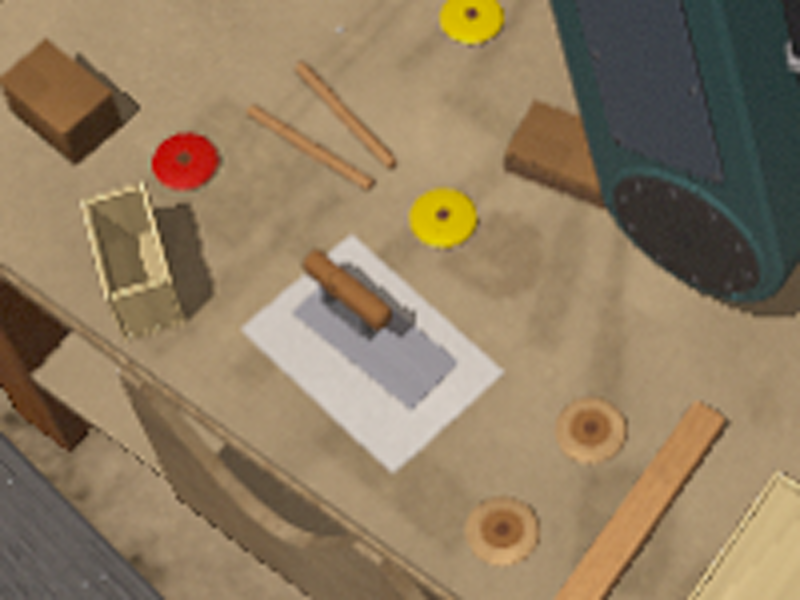

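```bash
python3 - <<'E'
from h import *
import pickle
np.set_printoptions(precision=1,suppress=True)
s=pickle.load(open('side0.pkl','rb'))
def c(p,z): 
    p=np.array(p,float); return px2w(s,p/4+[185,120],z)
print('dA',c([(300,66),(391,163)],6));print('dB',c([(252,108),(370,184)],6))
print('paper',c([(351,236),(503,372),(393,471),(242,327)],0))
print('trowel',c([(456,362),(412,408),(295,313)],2));print('handle',c([(318,262),(375,310)],60))
print('pot',c([(82,203),(145,185),(170,270),(108,298)],80))
print('wheels',c([(590,428),(502,528)],10))
print('batten top',c([(695,403),(727,420)],30), px2w(s,[(320,276),(327,282)],30))
print('tray',px2w(s,[(379,239),(417,260),(382,315),(344,290)],14))
print('red',c([(185,160)],10),'yel',c([(443,216),(471,17)],10),'carton',c([(45,43),(117,96),(70,140),(3,85)],55),'brown',c([(535,102),(505,155)],30))
print('glue',px2w(s,[(420,322)],0))
E
```

```text
dA [[ 313.  -385.6    6. ]
 [ 332.8 -250.1    6. ]]
dB [[ 374.6 -385.7    6. ]
 [ 361.  -249.     6. ]]
paper [[ 408.1 -227.3    0. ]
 [ 417.   -38.9    0. ]
 [ 544.5  -46.2    0. ]
 [ 534.7 -235.     0. ]]
trowel [[ 437.2  -74.3    2. ]
 [ 493.1  -72.9    2. ]
 [ 495.3 -209.5    2. ]]
handle [[ 465.  -203.2   60. ]
 [ 465.6 -136.2   60. ]]
pot [[ 564.  -383.6   80. ]
 [ 516.4 -356.2   80. ]
 [ 558.2 -280.4   80. ]
 [ 610.3 -299.8   80. ]]
wheels [[410.4  52.6  10. ]
 [524.3  57.2  10. ]]
batten top [[342.9 107.9  30. ]
 [337.2 137.4  30. ]] [[569.  138.1  30. ]
 [569.1 167.2  30. ]]
tray [[342.9 195.9  14. ]
 [318.4 334.1  14. ]
 [532.9 359.9  14. ]
 [549.7 221.   14. ]]
red [[ 454.8 -388.9   10. ]] yel [[ 343.4 -176.4   10. ]
 [ 169.8 -303.    10. ]] carton [[ 468.4 -549.9   55. ]
 [ 463.5 -457.4   55. ]
 [ 522.1 -454.5   55. ]
 [ 523.7 -544.1   55. ]] brown [[ 210.5 -186.8   30. ]
 [ 269.6 -169.4   30. ]]
glue [[469.1 462.4   0. ]]
```

```bash
cat >> h.py <<'E'
from scipy.linalg import expm,logm
from scipy.spatial.transform import Rotation as Rn
def down(a):  # tool pointing down, tool x at angle a (deg) in the plane
    c,s_=np.cos(np.radians(a)),np.sin(np.radians(a)); return np.array([[c,s_,0],[s_,-c,0],[0,0,-1.]])
def T(R,p): M=np.eye(4);M[:3,:3]=R;M[:3,3]=p;return M
def now():
    x=arm.sense();return T(np.array(x['tool_rot']),np.array(x['ee_pos']))
def go(*targets,start=None,n=None):
    """targets: (R, grasp-point) ; prints row to repeat n times"""
    A=now() if start is None else start
    for tg in targets:
        R,g=np.array(tg[0]),np.array(tg[1],float); B=T(R,g-155*R[:,2])
        D=np.linalg.inv(A)@B
        th=np.linalg.norm(Rn.from_matrix(D[:3,:3]).as_rotvec()); d=np.linalg.norm(D[:3,3])
        N=n or max(1,int(np.ceil(max(d/35,th/0.115))))
        S=expm(np.real(logm(D))/N)
        print(N,'x',np.round(S[:3,3]/10,2).tolist(),np.round(Rn.from_matrix(S[:3,:3]).as_rotvec(),4).tolist())
        A=B
E
python3 - <<'E'
from h import *
go((down(81.7),(340,-300,260)))
E
```

```text
10 x [2.91, -0.06, -0.11] [-0.0001, -0.0001, -0.1132]
```

>>> play_rows(
  rows=[
    [[2.91, -0.06, -0.11], [0, 0, -0.1132], 0],
    [[2.91, -0.06, -0.11], [0, 0, -0.1132], 0],
    [[2.91, -0.06, -0.11], [0, 0, -0.1132], 0],
    [[2.91, -0.06, -0.11], [0, 0, -0.1132], 0],
    [[2.91, -0.06, -0.11], [0, 0, -0.1132], 0],
    [[2.91, -0.06, -0.11], [0, 0, -0.1132], 0],
    [[2.91, -0.06, -0.11], [0, 0, -0.1132], 0],
    [[2.91, -0.06, -0.11], [0, 0, -0.1132], 0],
    [[2.91, -0.06, -0.11], [0, 0, -0.1132], 0],
    [[2.91, -0.06, -0.11], [0, 0, -0.1132], 0],
    [[0, 0, 0], [0, 0, 0], 0],
  ],
)

```text
t: 1.02
ee_pos: [340.0, -296.3, 415.9]
tool_rot: [[0.135, 0.991, 0.0], [0.991, -0.135, 0.001], [0.001, -0.0, -1.0]]
force: [-0.5, -0.7, 0.6]
grip_width: 85.3
grip_force: 0.0
```

```bash
python3 - <<'E'
from h import *
import pickle
s=snap('wrist','w1.png');pickle.dump(s,open('w1.pkl','wb'))
print(now())
E
```

```text
[[ 1.40655026e-01  9.90058665e-01  6.03675351e-05  3.39823583e+02]
 [ 9.90058653e-01 -1.40655034e-01  1.60897116e-04 -2.98120476e+02]
 [ 1.67788581e-04  3.71364125e-05 -9.99999985e-01  4.15888222e+02]
 [ 0.00000000e+00  0.00000000e+00  0.00000000e+00  1.00000000e+00]]
```

View pics/w1.png

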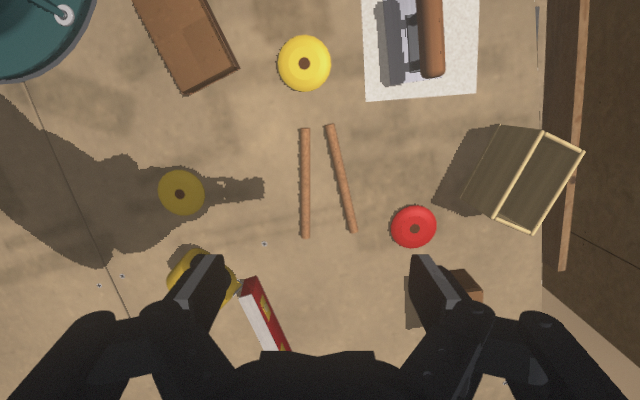

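The picture shows just two dowels: (304,129)-(306,236) and (329,126)-(352,232); pot rim corners (543,132),(583,153),(533,234),(492,217).

```bash
python3 - <<'E'
from h import *
import pickle
np.set_printoptions(precision=1,suppress=True)
s=pickle.load(open('w1.pkl','rb'))
print(px2w(s,[(304,129),(306,236)],6),px2w(s,[(329,126),(352,232)],6))
p=px2w(s,[(543,132),(583,153),(533,234),(492,217)],80);print(p,p.mean(0))
print('red',px2w(s,[(414,228)],10),px2w(s,[(304,62)],10))
E
```

```text
[[ 330.5 -248.7    6. ]
 [ 313.2 -384.2    6. ]] [[ 360.1 -249.2    6. ]
 [ 373.2 -386.7    6. ]]
[[ 564.1 -275.7   80. ]
 [ 607.3 -301.7   80. ]
 [ 561.  -383.6   80. ]
 [ 515.4 -357.7   80. ]] [ 562.  -329.7   80. ]
red [[ 452.5 -390.2   10. ]] [[ 341.3 -176.2   10. ]]
```

```bash
python3 - <<'E'
from h import *
go((down(82.7),(319,-339.5,80)),(down(82.7),(319,-339.5,20)))
E
```

```text
6 x [-0.73, -0.25, 3.01] [0.0, -0.0, -0.0023]
2 x [0.0, 0.0, 3.0] [0.0, 0.0, 0.0]
```

>>> play_rows(
  rows=[
    [[-0.73, -0.25, 3.01], [0, 0, -0.0023], 0.5],
    [[-0.73, -0.25, 3.01], [0, 0, -0.0023], 0.5],
    [[-0.73, -0.25, 3.01], [0, 0, -0.0023], 0.5],
    [[-0.73, -0.25, 3.01], [0, 0, -0.0023], 0.5],
    [[-0.73, -0.25, 3.01], [0, 0, -0.0023], 0.5],
    [[-0.73, -0.25, 3.01], [0, 0, -0.0023], 0.5],
    [[0, 0, 0], [0, 0, 0], 0.5],
    [[0, 0, 0], [0, 0, 0], 0.5],
  ],
)

```text
t: 1.73
ee_pos: [318.1, -341.7, 234.6]
tool_rot: [[0.133, 0.991, -0.002], [0.991, -0.133, 0.002], [0.002, -0.002, -1.0]]
force: [0.1, 0.3, -0.2]
grip_width: 43.0
grip_force: 0.0
```

```bash
python3 - <<'E'
from h import *
go((down(82.7),(319,-339.5,20)),n=6)
E
```

```text
6 x [0.04, 0.01, 0.99] [-0.0003, -0.0004, -0.001]
```

>>> play_rows(
  rows=[
    [[0.03, 0.01, 1.0], [0, 0, 0], 0.5],
    [[0.03, 0.01, 1.0], [0, 0, 0], 0.5],
    [[0.03, 0.01, 1.0], [0, 0, 0], 0.5],
    [[0.03, 0.01, 1.0], [0, 0, 0], 0.5],
    [[0.03, 0.01, 1.0], [0, 0, 0], 0.5],
    [[0.03, 0.01, 1.0], [0, 0, 0], 0.5],
    [[0, 0, 0], [0, 0, 0], 0.5],
    [[0, 0, 0], [0, 0, 0], 1],
    [[0, 0, 0], [0, 0, 0], 1],
    [[0, 0, 0], [0, 0, 0], 1],
    [[0, 0, 0], [0, 0, 0], 1],
    [[0, 0, 0], [0, 0, 0], 1],
    [[0, 0, 0], [0, 0, 0], 1],
    [[0, 0, 0], [0, 0, 0], 1],
  ],
  force=40,
)

```text
t: 2.9
ee_pos: [319.7, -340.1, 176.4]
tool_rot: [[0.131, 0.991, 0.001], [0.991, -0.131, -0.002], [-0.002, 0.001, -1.0]]
force: [-1.0, 1.4, 10.5]
grip_width: 10.5
grip_force: 39.1
```

```bash
cat >> h.py <<'E'
YAW=-30.4
def horiz(pitch=90,yaw=YAW):
    # tool z: pitch 0=down, 90=horizontal outward; x: inward at 0, down at 90
    r=np.array([np.cos(np.radians(yaw)),np.sin(np.radians(yaw)),0]);k=np.array([0,0,1.]);a=np.radians(pitch)
    z=-k*np.cos(a)+r*np.sin(a); x=-r*np.cos(a)-k*np.sin(a); return np.c_[x,np.cross(z,x),z]
def rz(rad,z,yaw=YAW): return np.array([rad*np.cos(np.radians(yaw)),rad*np.sin(np.radians(yaw)),z])
E
python3 - <<'E'
from h import *
A=now();g=A[:3,3]+155*A[:3,2]
R=A[:3,:3]
P=lambda R,t:(R,t+155*R[:,2])
go(P(R,A[:3,3]+[0,0,170]),P(horiz(0),rz(480,345)),P(horiz(90),rz(480,345)))
E
```

```text
5 x [-0.01, 0.0, -3.4] [-0.0, -0.0, 0.0]
11 x [0.51, 1.2, 0.01] [0.0, 0.0002, -0.1065]
14 x [0.0, 0.0, 0.0] [0.0, -0.1122, 0.0]
```

>>> play_rows(
  rows=[
    [[0, 0, -3.4], [0, 0, 0], 1],
    [[0, 0, -3.4], [0, 0, 0], 1],
    [[0, 0, -3.4], [0, 0, 0], 1],
    [[0, 0, -3.4], [0, 0, 0], 1],
    [[0, 0, -3.4], [0, 0, 0], 1],
    [[0.51, 1.2, 0.01], [0, 0, -0.1065], 1],
    [[0.51, 1.2, 0.01], [0, 0, -0.1065], 1],
    [[0.51, 1.2, 0.01], [0, 0, -0.1065], 1],
    [[0.51, 1.2, 0.01], [0, 0, -0.1065], 1],
    [[0.51, 1.2, 0.01], [0, 0, -0.1065], 1],
    [[0.51, 1.2, 0.01], [0, 0, -0.1065], 1],
    [[0.51, 1.2, 0.01], [0, 0, -0.1065], 1],
    [[0.51, 1.2, 0.01], [0, 0, -0.1065], 1],
    [[0.51, 1.2, 0.01], [0, 0, -0.1065], 1],
    [[0.51, 1.2, 0.01], [0, 0, -0.1065], 1],
    [[0.51, 1.2, 0.01], [0, 0, -0.1065], 1],
  ],
)

```text
t: 4.23
ee_pos: [413.7, -241.6, 344.8]
tool_rot: [[-0.865, 0.502, 0.001], [0.502, 0.865, -0.001], [-0.001, -0.0, -1.0]]
force: [-0.1, 0.0, -0.5]
grip_width: 10.0
grip_force: 39.6
```

>>> play_rows(
  rows=[
    [[0, 0, 0], [0, -0.1122, 0], 1],
    [[0, 0, 0], [0, -0.1122, 0], 1],
    [[0, 0, 0], [0, -0.1122, 0], 1],
    [[0, 0, 0], [0, -0.1122, 0], 1],
    [[0, 0, 0], [0, -0.1122, 0], 1],
    [[0, 0, 0], [0, -0.1122, 0], 1],
    [[0, 0, 0], [0, -0.1122, 0], 1],
    [[0, 0, 0], [0, -0.1122, 0], 1],
    [[0, 0, 0], [0, -0.1122, 0], 1],
    [[0, 0, 0], [0, -0.1122, 0], 1],
    [[0, 0, 0], [0, -0.1122, 0], 1],
    [[0, 0, 0], [0, -0.1122, 0], 1],
    [[0, 0, 0], [0, -0.1122, 0], 1],
    [[0, 0, 0], [0, -0.1122, 0], 1],
    [[0, 0, 0], [0, 0, 0], 1],
  ],
)

```text
t: 5.48
ee_pos: [417.6, -245.7, 343.8]
tool_rot: [[-0.164, 0.508, 0.846], [0.097, 0.862, -0.498], [-0.982, 0.0, -0.19]]
force: [-0.1, 0.2, -0.3]
grip_width: 9.8
grip_force: 39.5
```

```bash
python3 - <<'E'
from h import *
import pickle
s=snap('side','s1.png');print(arm.sense()['qpos'])
i=s['image'];cv2.imwrite('pics/s1c.png',cv2.resize(i[60:260,150:400],(750,600)))
P=lambda R,t:(R,t+155*R[:,2])
go(P(horiz(90),rz(493,200)),P(horiz(90),rz(493,128)))
E
```

```text
[-42.97816846   7.98594466 -66.34495005 -62.63624823  12.23931739
  -2.45867767]
5 x [2.81, 0.01, 0.51] [-0.0003, -0.0399, -0.0002]
3 x [2.4, 0.0, 0.0] [0.0, -0.0, 0.0]
```

View pics/s1c.png

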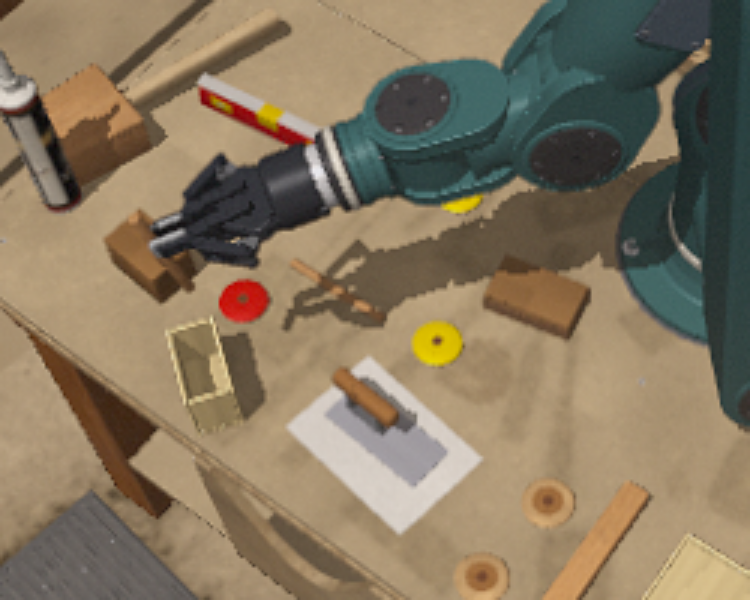

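```bash
python3 - <<'E'
from h import *
P=lambda R,t:(R,t+155*R[:,2])
R=horiz(79)
go(P(R,rz(500,300)),P(R,rz(510,240)),P(R,rz(510,168)))
E
```

```text
2 x [1.93, 0.03, 1.18] [-0.0008, -0.0037, -0.0006]
2 x [2.85, -0.0, 1.06] [0.0, 0.0, 0.0]
3 x [2.36, -0.0, 0.46] [0.0, 0.0, 0.0]
```

>>> play_rows(
  rows=[
    [[1.93, 0, 1.18], [0, 0, 0], 1],
    [[1.93, 0, 1.18], [0, 0, 0], 1],
    [[1.43, 0, 0.53], [0, 0, 0], 1],
    [[1.43, 0, 0.53], [0, 0, 0], 1],
    [[1.43, 0, 0.53], [0, 0, 0], 1],
    [[1.43, 0, 0.53], [0, 0, 0], 1],
    [[0, 0, 0], [0, 0, 0], 1],
  ],
)

```text
t: 6.12
ee_pos: [460.4, -271.3, 258.5]
tool_rot: [[-0.192, 0.507, 0.84], [0.114, 0.862, -0.494], [-0.975, 0.001, -0.224]]
force: [0.2, 0.8, -0.7]
grip_width: 10.0
grip_force: 39.5
```

```bash
python3 - <<'E'
from h import *
P=lambda R,t:(R,t+155*R[:,2])
R=horiz(79);A=now();print(arm.sense()['qpos'],A)
print(np.hypot(*A[:2,3]),np.degrees(np.arctan2(A[1,3],A[0,3])))
go(P(R,rz(510,168)),n=5)
E
```

```text
[-41.53675857  24.92571283 -67.2085433  -78.96252133  10.80452478
  -2.44861407] [[-1.92402807e-01  5.06960951e-01  8.40221253e-01  4.60400962e+02]
 [ 1.14379301e-01  8.61968348e-01 -4.93890618e-01 -2.71302154e+02]
 [-9.74627383e-01  1.07797888e-03 -2.23830969e-01  2.58539039e+02]
 [ 0.00000000e+00  0.00000000e+00  0.00000000e+00  1.00000000e+00]]
534.3911526955719 -30.509724220827643
5 x [1.87, 0.02, -0.1] [-0.0002, -0.0068, -0.0003]
```

```bash
python3 - <<'E'
from h import *
P=lambda R,t:(R,t+155*R[:,2])
go(P(horiz(40),rz(520,330)))
E
```

```text
6 x [-0.95, 0.02, -0.79] [-0.0001, 0.1078, -0.0003]
```

>>> play_rows(
  rows=[
    [[-0.95, 0, -0.79], [0, 0.1078, 0], 1],
    [[-0.95, 0, -0.79], [0, 0.1078, 0], 1],
    [[-0.95, 0, -0.79], [0, 0.1078, 0], 1],
    [[-0.95, 0, -0.79], [0, 0.1078, 0], 1],
    [[-0.95, 0, -0.79], [0, 0.1078, 0], 1],
    [[-0.95, 0, -0.79], [0, 0.1078, 0], 1],
    [[0, 0, 0], [0, 0, 0], 1],
  ],
)

```text
t: 6.7
ee_pos: [451.0, -266.6, 301.9]
tool_rot: [[-0.499, 0.508, 0.702], [0.295, 0.861, -0.414], [-0.815, 0.001, -0.58]]
force: [0.4, -1.3, 1.6]
grip_width: 9.9
grip_force: 39.5
```

```bash
python3 - <<'E'
from h import *
x=arm.sense();print(np.round(x['qpos'],3).tolist(),np.round(x['ee_pos'],2).tolist(),np.round(x['tool_rot'],4).tolist())
E
```

```text
[-41.417, 7.356, -50.839, -22.253, 8.868, -6.335] [451.04, -266.57, 301.94] [[-0.4993, 0.508, 0.7019], [0.2951, 0.8613, -0.4136], [-0.8146, 0.0006, -0.58]]
```

>>> play_rows(
  rows=[
    [[0, -2, 0], [0.11, 0, 0], 1],
    [[0, -2, 0], [0.11, 0, 0], 1],
    [[0, -2, 0], [0.11, 0, 0], 1],
    [[0, -2, 0], [0.11, 0, 0], 1],
    [[0, -2, 0], [0.11, 0, 0], 1],
    [[0, 0, 0], [0, 0, 0], 1],
  ],
)

```text
t: 7.2
ee_pos: [386.0, -342.2, 312.3]
tool_rot: [[-0.494, 0.805, 0.329], [0.292, 0.51, -0.809], [-0.819, -0.304, -0.487]]
force: [-0.1, -0.3, 0.5]
grip_width: 10.0
grip_force: 39.5
```

```bash
python3 - <<'E'
from h import *
x=arm.sense();print(np.round(x['qpos'],3).tolist(),np.round(x['ee_pos'],2).tolist(),np.round(x['tool_rot'],4).tolist())
E
```

```text
[-46.649, 7.683, -52.939, -29.722, -18.448, -9.614] [385.96, -342.23, 312.31] [[-0.4939, 0.805, 0.3287], [0.2924, 0.5097, -0.8091], [-0.8189, -0.3035, -0.4871]]
```

```bash
cat > kin.py <<'E'
from h import *
from scipy.optimize import least_squares
data=[([-82.066,15.097,-2.798,72.159,0,81.104],[152.01,-502.44,404.28],None),
([-42.978,7.986,-66.345,-62.636,12.239,-2.459],[417.6,-245.7,343.8],None),
([-41.537,24.926,-67.209,-78.963,10.805,-2.449],[460.4,-271.3,258.54],[[-.1924,.507,.8402],[.1144,.862,-.4939],[-.9746,.0011,-.2238]]),
([-41.417,7.356,-50.839,-22.253,8.868,-6.335],[451.04,-266.57,301.94],[[-0.4993,0.508,0.7019],[0.2951,0.8613,-0.4136],[-0.8146,0.0006,-0.58]]),
([-46.649,7.683,-52.939,-29.722,-18.448,-9.614],[385.96,-342.23,312.31],[[-0.4939,0.805,0.3287],[0.2924,0.5097,-0.8091],[-0.8189,-0.3035,-0.4871]])]
def fk(p,q,s=1):
    a0,d,h,L1,e,L2,L4,L5=p; q=np.radians(q)
    Rz=lambda a:Rn.from_euler('z',a).as_matrix(); Ry=lambda a:Rn.from_euler('y',a).as_matrix()
    B=Rz(q[0]); U=B@Ry(q[1]); F=B@Ry(q[1]-q[2]); W=B@Ry(q[1]-q[2]+q[3]); H=W@Rz(s*q[4])
    pos=B@[a0,d,h]+U@[e,0,L1]+F@[L2,0,0]+W@[L4,0,0]+H@[L5,0,0]
    R=H@np.array([[0,0,1.],[0,1,0],[-1,0,0]])@Rz(q[5])
    return pos,R
def fit(s):
    f=lambda p:np.concatenate([fk(p,q,s)[0]-x for q,x,_ in data]+[1e-3*(np.array(p)-[0,0,300,400,0,400,0,150])])
    return least_squares(f,[0,-80,300,400,0,400,80,100])
if __name__=='__main__':
    np.set_printoptions(precision=3,suppress=True)
    for s in(1,-1):
        r=fit(s);print(s,r.cost,r.x,r.fun[:15]); 
        for q,x,R in data:
            if R: print(fk(r.x,q,s)[1]-R)
E
python3 kin.py
```

```text
1 907.4840106935312 [-84.42   81.328 170.763 672.964  48.682 423.7   188.987 109.223] [  3.185 -21.937 -24.861  -8.873   7.66   18.738  -6.622   5.315  11.066
  -0.866   0.353  -4.337   0.009   1.505  -0.606]
[[-0. -0.  0.]
 [-0. -0.  0.]
 [-0. -0. -0.]]
[[ 0.  0. -0.]
 [-0.  0.  0.]
 [-0. -0.  0.]]
[[-0.  0. -0.]
 [ 0.  0. -0.]
 [ 0. -0. -0.]]
-1 808.7458101651284 [ -73.495   81.112  165.03   661.006   54.618  407.947  396.379 -113.794] [  2.772 -20.546 -23.219  -7.958   7.836  17.645  -5.831   5.469  10.388
  -3.178   3.044  -1.696   1.481  -2.478  -3.118]
[[-0.012  0.273 -0.249]
 [ 0.01  -0.242 -0.281]
 [ 0.004 -0.085 -0.   ]]
[[-0.021  0.186 -0.204]
 [ 0.018 -0.164 -0.231]
 [ 0.02  -0.18   0.   ]]
[[ 0.062 -0.368  0.46 ]
 [-0.066  0.389  0.434]
 [-0.054  0.32  -0.   ]]
```

```bash
python3 - <<'E'
import re
t=open('kin.py').read()
t=t.replace("a0,d,h,L1,e,L2,L4,L5=p;","a0,d,h,L1,e,L2,L4,L5,f=p;").replace("F@[L2,0,0]","F@[L2,0,f]").replace("0,400,0,150])","0,400,0,150,0])").replace("80,100])","80,100,0])").replace("1e-3*","1e-4*")
open('kin.py','w').write(t)
E
python3 kin.py | grep -A1 '^1'
```

```text
1 0.159605884307522 [ -6.772  81.194 159.553 587.131   1.955 373.421 142.561 112.062  50.078] [-0.018  0.072 -0.079 -0.257  0.27  -0.196  0.023 -0.042  0.034  0.13
 -0.121  0.035  0.158 -0.159  0.207]
```

```bash
cat >> kin.py <<'E'
PAR=fit(1).x
LO=np.array([-150,-50,-66.5,-120,-76.5,-178]);HI=np.array([150,97,78,120,72.7,178])
def ik(pos,R,q0=None):
    best=None
    for g in ([q0] if q0 is not None else [[np.degrees(np.arctan2(pos[1],pos[0]))-10,30,-40,0,y5,0] for y5 in(-50,0,50)]):
        f=lambda q:np.concatenate([fk(PAR,q)[0]-pos,200*(fk(PAR,q)[1]-R).ravel()])
        r=least_squares(f,np.clip(g,LO+.1,HI-.1),bounds=(LO,HI))
        if best is None or r.cost<best.cost: best=r
    return best.x,np.sqrt(2*best.cost)
E
python3 - <<'E'
from kin import *
np.set_printoptions(precision=1,suppress=True)
for pitch in(90,75,60):
  for yaw in range(-120,70,15):
    R=horiz(pitch,yaw);tip=rz(652,0)+[0,0,135]
    for z in(135,):
        q,e=ik(tip-169*R[:,2],R);
        if e<30: print(pitch,yaw,q,e)
E
```

```text
90 -120 [-13.8  65.3  21.6 120.  -74.8 164.3] 23.064768390021502
90 -90 [ -13.3   53.4  -51.9 -105.2  -76.5   -0. ] 1.1173980239084151
90 -75 [ -16.3   56.1  -63.  -119.1  -58.7    0. ] 3.280375350101094e-13
90 15 [ -62.    56.2  -63.4 -119.6   72.7   -0. ] 24.00133662989498
90 45 [ -62.8   62.9    8.6  120.    72.5 -174.5] 9.00697032484263
75 -120 [-14.4  54.8  17.3  97.6 -68.5 137.3] 1.7363582057798061e-13
75 -105 [-13.4  39.9 -11.1  44.8 -74.9  96. ] 1.5863260804405445e-13
75 -90 [-14.2  32.1 -41.  -25.6 -69.5  45.7] 2.6776579519731815e-13
75 -75 [-17.2  33.8 -57.6 -64.7 -54.8  22.3] 1.1692905361090625e-13
75 -60 [-22.8  35.3 -66.5 -81.7 -36.2  12. ] 11.989683766993126
75 0 [-59.2  33.1 -66.  -71.4  56.1 -23.5] 2.0485969792635092e-13
75 15 [-62.5  28.7 -49.3 -27.   70.6 -49.4] 1.8483358916990656e-13
75 30 [ -63.1   36.2  -19.7   45.5   72.7 -101.8] 9.879830952535661
75 45 [ -61.9   49.8    4.1   91.6   67.5 -139.6] 3.111696621983546e-13
75 60 [ -59.5   59.3   22.7  114.9   57.2 -155.4] 2.287410074491244e-13
60 -120 [-16.6  44.5  10.2  77.6 -57.4 115.5] 1.5364017315258787e-13
60 -105 [-16.   33.9 -10.8  43.5 -60.   88. ] 1.9498014936444787e-13
60 -90 [-17.   25.9 -30.7   6.6 -55.9  58.6] 2.4164575545810034e-13
60 -75 [-19.9  21.9 -45.9 -22.6 -45.2  35.6] 7.334868913965357e-14
60 -60 [-25.4  20.3 -56.5 -41.8 -29.5  19. ] 1.6106873429049241e-13
60 -45 [-33.1  19.7 -63.  -52.1 -10.3   6. ] 1.1298334293832379e-13
60 -30 [-42.1  19.1 -64.6 -53.2  10.5  -6.1] 1.1340065178060761e-13
60 -15 [-50.3  18.4 -61.1 -44.2  30.  -19.5] 1.885059981444441e-13
60 0 [-56.2  18.7 -52.3 -25.   46.  -36.7] 1.4479260441852365e-13
60 15 [-59.3  22.  -38.1   4.9  56.5 -60.7] 1.920072650609843e-13
60 30 [-60.3  29.7 -19.5  41.2  60.  -90.5] 1.980883515727135e-13
60 45 [ -59.5   39.7   -0.6   73.1   57.  -117.3] 2.658661531037149e-13
60 60 [ -57.5   49.1   17.2   96.7   50.2 -136.2] 9.81863481662213e-14
```

```bash
cat >> kin.py <<'E'
VM=0.65*np.array([108.29,108.29,147.25,159.86,180,180])/12
def plan(*targets,Lg=155,off=0,N=None):
    """targets (R, point at tool (off,0,Lg)). screw paths; checked"""
    x=arm.sense();A=T(np.array(x['tool_rot']),np.array(x['ee_pos']));q=np.array(x['qpos'])
    for R,g in targets:
        R=np.array(R);B=T(R,np.array(g,float)-R@[off,0,Lg]);D=np.linalg.inv(A)@B
        n=N or max(1,int(np.ceil(max(np.linalg.norm(D[:3,3])/38,np.linalg.norm(Rn.from_matrix(D[:3,:3]).as_rotvec())/0.12))))
        while 1:
            S=expm(np.real(logm(D))/n);s=np.round(S[:3,3]/10,2);w=np.round(Rn.from_matrix(S[:3,:3]).as_rotvec(),4)
            C=A.copy();qq=q.copy();mx=0;me=0
            for i in range(n):
                C=C@T(Rn.from_rotvec(w).as_matrix(),s*10);q1,e=ik(C[:3,3],C[:3,:3],qq);mx=max(mx,np.max(abs(q1-qq)/VM));me=max(me,e);qq=q1
            if mx<=1 or n>40 or me>5: break
            n=int(np.ceil(n*max(mx,1.1)))
        print(n,'x',s.tolist(),w.tolist(),'err %.1f sp %.2f'%(me,mx),np.round(qq,0),'tcp',np.round(C[:3,3],0))
        A=C;q=qq
E
python3 - <<'E'
from kin import *
R=horiz(74,-80); b=np.array([553,-345,44]); g=b-95*R[:,0]
print(g)
up=g+[0,0,170]
plan((R,up),(R,g),Lg=169)
E
```

```text
[ 557.54707283 -370.78773148  135.31986111]
6 x [-0.67, 2.88, -1.51] [0.0391, -0.032, 0.0723] err 0.0 sp 0.84 [-21.  14. -41. -25. -56.  25.] tcp [ 529. -211.  352.]
5 x [3.27, 0.0, 0.94] [-0.0, -0.0, -0.0] err 0.0 sp 0.76 [-21.  33. -53. -56. -56.  25.] tcp [ 529. -211.  182.]
```

>>> play_rows(
  rows=[
    [[-0.67, 2.88, -1.51], [0.0391, -0.032, 0.0723], 1],
    [[-0.67, 2.88, -1.51], [0.0391, -0.032, 0.0723], 1],
    [[-0.67, 2.88, -1.51], [0.0391, -0.032, 0.0723], 1],
    [[-0.67, 2.88, -1.51], [0.0391, -0.032, 0.0723], 1],
    [[-0.67, 2.88, -1.51], [0.0391, -0.032, 0.0723], 1],
    [[-0.67, 2.88, -1.51], [0.0391, -0.032, 0.0723], 1],
    [[0, 0, 0], [0, 0, 0], 1],
    [[0, 0, 0], [0, 0, 0], 1],
  ],
)

```text
t: 7.87
ee_pos: [530.9, -207.9, 352.1]
tool_rot: [[-0.048, 0.983, 0.178], [0.276, 0.184, -0.943], [-0.96, 0.003, -0.28]]
force: [-0.2, -0.4, -0.8]
grip_width: 9.9
grip_force: 39.5
```

```bash
python3 - <<'E'
from kin import *
R=horiz(74,-80); b=np.array([553,-345,44]); g=b-95*R[:,0]
plan((R,g+[0,0,90]),(R,g),Lg=169)
s=snap('side');i=s['image'];np.set_printoptions(precision=1,suppress=True)
A=now();tip=A[:3,3]+169*A[:3,2];print(w2px(s,[tip,tip+95*A[:3,0],tip-45*A[:3,0]]))
cv2.imwrite('pics/s2c.png',cv2.resize(i[80:230,170:370],(800,600)))
E
```

```text
3 x [2.54, -0.07, 0.83] [0.0038, -0.0016, -0.0001] err 0.0 sp 0.58 [-21.  22. -48. -40. -56.  25.] tcp [ 529. -211.  272.]
3 x [2.89, -0.0, 0.82] [0.0, 0.0, 0.0] err 0.0 sp 0.68 [-21.  33. -53. -56. -56.  25.] tcp [ 529. -211.  182.]
[[194.1 134.6]
 [207.5 155. ]
 [187.3 124.2]]
```

View pics/s2c.png

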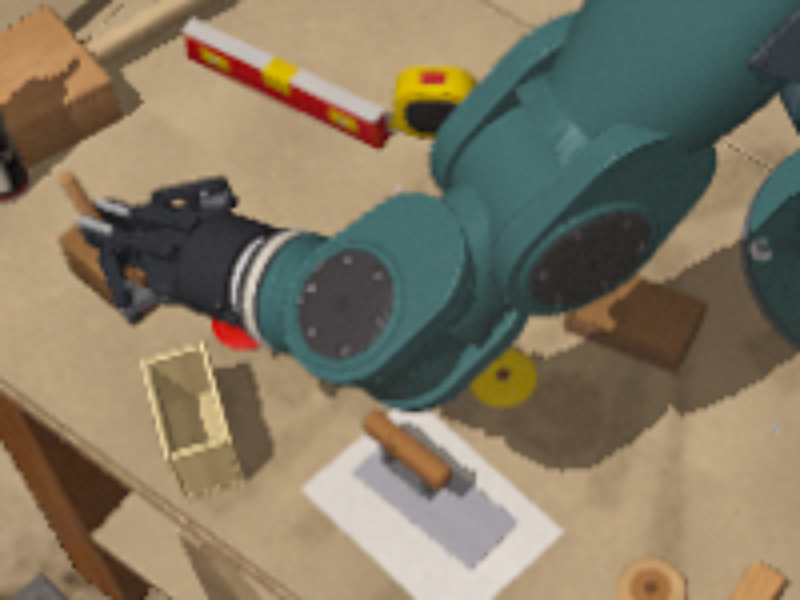

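The dowel's upper end at crop (68,178) matches the predicted (187,124), so it is held as planned. Lower and release.

>>> play_rows(
  rows=[
    [[2.54, -0.07, 0.83], [0.0038, -0.0016, 0], 1],
    [[2.54, -0.07, 0.83], [0.0038, -0.0016, 0], 1],
    [[2.54, -0.07, 0.83], [0.0038, -0.0016, 0], 1],
    [[2.17, 0, 0.61], [0, 0, 0], 1],
    [[2.17, 0, 0.61], [0, 0, 0], 1],
    [[2.17, 0, 0.61], [0, 0, 0], 1],
    [[2.17, 0, 0.61], [0, 0, 0], 1],
    [[0, 0, 0], [0, 0, 0], 1],
    [[0, 0, 0], [0, 0, 0], 1],
    [[0, 0, 0], [0, 0, 0], 0.6],
    [[0, 0, 0], [0, 0, 0], 0.6],
    [[0, 0, 0], [0, 0, 0], 0.6],
    [[0, 0, 0], [0, 0, 0], 0.6],
  ],
)

```text
t: 9.0
ee_pos: [528.2, -211.8, 182.6]
tool_rot: [[-0.047, 0.985, 0.163], [0.271, 0.17, -0.947], [-0.961, 0.0, -0.275]]
force: [-0.8, 0.1, -0.6]
grip_width: 34.2
grip_force: 0.0
```

>>> play_rows(
  rows=[
    [[-0.8, 0, -1.5], [0, 0, 0], 0.6],
    [[-0.8, 0, -1.5], [0, 0, 0], 0.6],
    [[-0.8, 0, -1.5], [0, 0, 0], 0.6],
    [[-0.8, 0, -1.5], [0, 0, 0], 0.6],
    [[-2.5, 0, -1.5], [0, 0, 0], 0.6],
    [[-2.5, 0, -1.5], [0, 0, 0], 0.6],
    [[-2.5, 0, -1.5], [0, 0, 0], 0.6],
    [[-2.5, 0, -1.5], [0, 0, 0], 0.6],
  ],
)

```text
t: 9.67
ee_pos: [514.3, -133.3, 343.5]
tool_rot: [[-0.048, 0.985, 0.163], [0.271, 0.17, -0.947], [-0.961, -0.001, -0.276]]
force: [0.6, 0.5, 0.2]
grip_width: 34.1
grip_force: 0.0
```

```bash
python3 - <<'E'
from kin import *
u=np.array([13.1,-137.5]);u/=np.linalg.norm(u)  # dowel B, pointing to -y
g=np.array([373.2,-386.7])-45*u; a=np.degrees(np.arctan2(-u[1],-u[0])); print(g,a)
R=down(a)
plan((R,[*g,150]),(R,[*g,60]),(R,[*g,20]))
s=snap('side');i=s['image']
cv2.imwrite('pics/s3c.png',cv2.resize(i[80:230,170:370],(800,600)))
E
```

```text
[ 368.93205336 -341.90285019] 95.44229845786793
20 x [-0.66, -0.86, 0.78] [0.0024, 0.0645, 0.0033] err 0.0 sp 0.93 [-52.  16. -17.  57.   0.  33.] tcp [ 370. -342.  306.]
3 x [-0.0, -0.03, 3.04] [0.0002, 0.0003, -0.0] err 0.0 sp 0.52 [-52.  21. -26.  43.   0.  32.] tcp [ 369. -342.  215.]
2 x [-0.0, 0.0, 1.99] [0.0, 0.0, -0.0] err 0.0 sp 0.34 [-52.  24. -29.  37.   0.  32.] tcp [ 369. -342.  175.]
```

View pics/s3c.png

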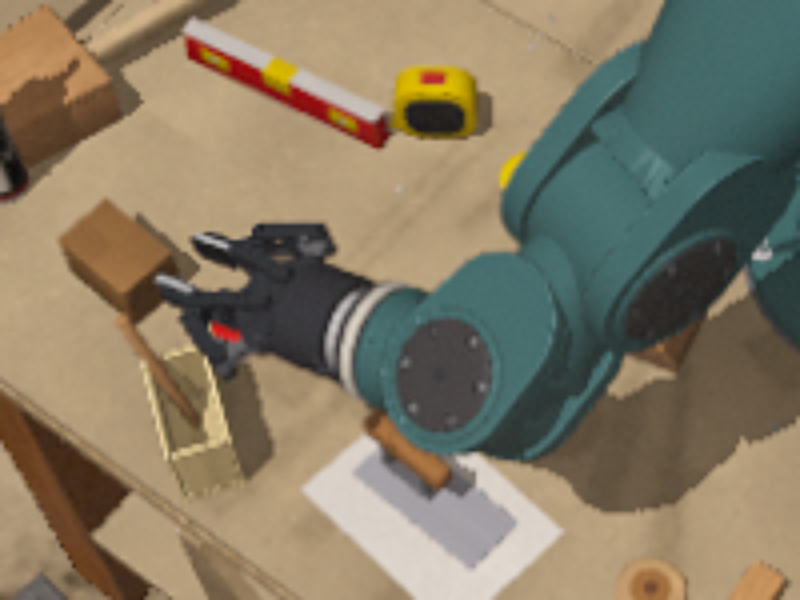

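The first dowel stands in the pot, its top at crop (123,318). Next dowel.

>>> play_rows(
  rows=[
    [[-0.66, -0.86, 0.78], [0.0024, 0.0645, 0.0033], 0.5],
    [[-0.66, -0.86, 0.78], [0.0024, 0.0645, 0.0033], 0.5],
    [[-0.66, -0.86, 0.78], [0.0024, 0.0645, 0.0033], 0.5],
    [[-0.66, -0.86, 0.78], [0.0024, 0.0645, 0.0033], 0.5],
    [[-0.66, -0.86, 0.78], [0.0024, 0.0645, 0.0033], 0.5],
    [[-0.66, -0.86, 0.78], [0.0024, 0.0645, 0.0033], 0.5],
    [[-0.66, -0.86, 0.78], [0.0024, 0.0645, 0.0033], 0.5],
    [[-0.66, -0.86, 0.78], [0.0024, 0.0645, 0.0033], 0.5],
    [[-0.66, -0.86, 0.78], [0.0024, 0.0645, 0.0033], 0.5],
    [[-0.66, -0.86, 0.78], [0.0024, 0.0645, 0.0033], 0.5],
    [[-0.66, -0.86, 0.78], [0.0024, 0.0645, 0.0033], 0.5],
    [[-0.66, -0.86, 0.78], [0.0024, 0.0645, 0.0033], 0.5],
    [[-0.66, -0.86, 0.78], [0.0024, 0.0645, 0.0033], 0.5],
    [[-0.66, -0.86, 0.78], [0.0024, 0.0645, 0.0033], 0.5],
    [[-0.66, -0.86, 0.78], [0.0024, 0.0645, 0.0033], 0.5],
    [[-0.66, -0.86, 0.78], [0.0024, 0.0645, 0.0033], 0.5],
    [[-0.66, -0.86, 0.78], [0.0024, 0.0645, 0.0033], 0.5],
    [[-0.66, -0.86, 0.78], [0.0024, 0.0645, 0.0033], 0.5],
    [[-0.66, -0.86, 0.78], [0.0024, 0.0645, 0.0033], 0.5],
    [[-0.66, -0.86, 0.78], [0.0024, 0.0645, 0.0033], 0.5],
  ],
)

```text
t: 11.38
ee_pos: [369.9, -342.6, 304.2]
tool_rot: [[-0.094, 0.996, 0.001], [0.996, 0.094, 0.001], [0.001, 0.001, -1.0]]
force: [-0.3, 0.3, -0.6]
grip_width: 42.7
grip_force: 0.0
```

>>> play_rows(
  rows=[
    [[0, -0.03, 3.04], [0, 0, 0], 0.5],
    [[0, -0.03, 3.04], [0, 0, 0], 0.5],
    [[0, -0.03, 3.04], [0, 0, 0], 0.5],
    [[0, 0, 0], [0, 0, 0], 0.5],
    [[0, 0, 0], [0, 0, 0], 0.5],
  ],
)

```text
t: 11.8
ee_pos: [369.1, -342.1, 212.8]
tool_rot: [[-0.095, 0.996, -0.001], [0.996, 0.095, 0.001], [0.001, -0.001, -1.0]]
force: [0.3, 0.7, 0.0]
grip_width: 42.7
grip_force: 0.0
```

```bash
python3 - <<'E'
from kin import *
R=down(95.4); plan((R,[369,-342,20]),N=5)
E
```

```text
5 x [0.0, -0.0, 0.76] [-0.0002, -0.0002, 0.0001] err 0.0 sp 0.13 [-52.  24. -29.  37.  -0.  33.] tcp [ 369. -342.  175.]
```

>>> play_rows(
  rows=[
    [[0, 0, 0.76], [0, 0, 0], 0.5],
    [[0, 0, 0.76], [0, 0, 0], 0.5],
    [[0, 0, 0.76], [0, 0, 0], 0.5],
    [[0, 0, 0.76], [0, 0, 0], 0.5],
    [[0, 0, 0.7], [0, 0, 0], 0.5],
    [[0, 0, 0], [0, 0, 0], 0.5],
    [[0, 0, 0], [0, 0, 0], 1],
    [[0, 0, 0], [0, 0, 0], 1],
    [[0, 0, 0], [0, 0, 0], 1],
    [[0, 0, 0], [0, 0, 0], 1],
    [[0, 0, 0], [0, 0, 0], 1],
    [[0, 0, 0], [0, 0, 0], 1],
    [[0, 0, -3.3], [0, 0, 0], 1],
    [[0, 0, -3.3], [0, 0, 0], 1],
    [[0, 0, -3.3], [0, 0, 0], 1],
    [[0, 0, -3.3], [0, 0, 0], 1],
    [[0, 0, -3.3], [0, 0, 0], 1],
  ],
)

```text
t: 13.22
ee_pos: [369.2, -342.0, 342.2]
tool_rot: [[-0.095, 0.996, -0.0], [0.996, 0.095, -0.001], [-0.001, -0.0, -1.0]]
force: [0.2, -0.8, -1.0]
grip_width: 10.0
grip_force: 39.4
```

```bash
python3 - <<'E'
from kin import *
R=horiz(74,-80); b=np.array([570,-317,44]); g=b-95*R[:,0]
plan((R,g+[0,20,150]),Lg=169)
E
```

```text
21 x [0.68, 0.95, -0.4] [-0.0025, -0.0614, -0.0033] err 0.0 sp 0.96 [-15.  16. -40. -22. -61.  31.] tcp [ 547. -163.  331.]
```

>>> play_rows(
  rows=[
    [[0.68, 0.95, -0.4], [-0.0025, -0.0614, -0.0033], 1],
    [[0.68, 0.95, -0.4], [-0.0025, -0.0614, -0.0033], 1],
    [[0.68, 0.95, -0.4], [-0.0025, -0.0614, -0.0033], 1],
    [[0.68, 0.95, -0.4], [-0.0025, -0.0614, -0.0033], 1],
    [[0.68, 0.95, -0.4], [-0.0025, -0.0614, -0.0033], 1],
    [[0.68, 0.95, -0.4], [-0.0025, -0.0614, -0.0033], 1],
    [[0.68, 0.95, -0.4], [-0.0025, -0.0614, -0.0033], 1],
    [[0.68, 0.95, -0.4], [-0.0025, -0.0614, -0.0033], 1],
    [[0.68, 0.95, -0.4], [-0.0025, -0.0614, -0.0033], 1],
    [[0.68, 0.95, -0.4], [-0.0025, -0.0614, -0.0033], 1],
    [[0.68, 0.95, -0.4], [-0.0025, -0.0614, -0.0033], 1],
    [[0.68, 0.95, -0.4], [-0.0025, -0.0614, -0.0033], 1],
    [[0.68, 0.95, -0.4], [-0.0025, -0.0614, -0.0033], 1],
    [[0.68, 0.95, -0.4], [-0.0025, -0.0614, -0.0033], 1],
    [[0.68, 0.95, -0.4], [-0.0025, -0.0614, -0.0033], 1],
    [[0.68, 0.95, -0.4], [-0.0025, -0.0614, -0.0033], 1],
    [[0.68, 0.95, -0.4], [-0.0025, -0.0614, -0.0033], 1],
    [[0.68, 0.95, -0.4], [-0.0025, -0.0614, -0.0033], 1],
    [[0.68, 0.95, -0.4], [-0.0025, -0.0614, -0.0033], 1],
    [[0.68, 0.95, -0.4], [-0.0025, -0.0614, -0.0033], 1],
  ],
)

```text
t: 14.88
ee_pos: [538.8, -170.2, 334.5]
tool_rot: [[-0.054, 0.985, 0.163], [0.328, 0.171, -0.929], [-0.943, 0.003, -0.332]]
force: [0.8, -0.3, 0.2]
grip_width: 10.0
grip_force: 39.3
```

>>> play_rows(
  rows=[
    [[0.68, 0.95, -0.4], [-0.0025, -0.0614, -0.0033], 1],
    [[0, 0, 0], [0, 0, 0], 1],
    [[0, 0, 0], [0, 0, 0], 1],
  ],
)

```text
t: 15.13
ee_pos: [546.8, -162.9, 328.2]
tool_rot: [[-0.051, 0.984, 0.168], [0.274, 0.176, -0.946], [-0.96, -0.002, -0.279]]
force: [-0.7, 0.2, -0.8]
grip_width: 10.0
grip_force: 39.3
```

```bash
python3 - <<'E'
from kin import *
R=horiz(74,-80); b=np.array([570,-317,44]); g=b-95*R[:,0]
plan((R,g+[0,0,80]),(R,g),Lg=169)
E
```

```text
2 x [2.91, -0.19, 1.86] [0.0007, -0.0016, 0.0013] err 0.0 sp 0.85 [-17.  23. -46. -37. -59.  28.] tcp [ 546. -183.  262.]
3 x [2.57, 0.0, 0.73] [0.0, -0.0, 0.0] err 0.0 sp 0.57 [-17.  33. -50. -51. -59.  28.] tcp [ 546. -183.  182.]
```

>>> play_rows(
  rows=[
    [[1.94, -0.13, 1.24], [0, 0, 0], 1],
    [[1.94, -0.13, 1.24], [0, 0, 0], 1],
    [[1.94, -0.13, 1.24], [0, 0, 0], 1],
    [[1.93, 0, 0.55], [0, 0, 0], 1],
    [[1.93, 0, 0.55], [0, 0, 0], 1],
    [[1.93, 0, 0.55], [0, 0, 0], 1],
    [[1.93, 0, 0.55], [0, 0, 0], 1],
    [[0, 0, 0], [0, 0, 0], 1],
    [[0, 0, 0], [0, 0, 0], 1],
    [[0, 0, 0], [0, 0, 0], 0.6],
    [[0, 0, 0], [0, 0, 0], 0.6],
    [[0, 0, 0], [0, 0, 0], 0.6],
    [[0, 0, 0], [0, 0, 0], 0.6],
  ],
)

```text
t: 16.22
ee_pos: [546.7, -183.2, 183.9]
tool_rot: [[-0.047, 0.985, 0.168], [0.272, 0.175, -0.946], [-0.961, 0.002, -0.276]]
force: [0.7, 0.4, -0.3]
grip_width: 34.2
grip_force: 0.0
```

>>> play_rows(
  rows=[
    [[-0.8, 0, -1.5], [0, 0, 0], 0.6],
    [[-0.8, 0, -1.5], [0, 0, 0], 0.6],
    [[-0.8, 0, -1.5], [0, 0, 0], 0.6],
    [[-0.8, 0, -1.5], [0, 0, 0], 0.6],
    [[-2.5, 0, -1.5], [0, 0, 0], 0.4],
    [[-2.5, 0, -1.5], [0, 0, 0], 0.3],
    [[-2.5, 0, -1.5], [0, 0, 0], 0.2],
    [[-2.5, 0, -1.5], [0, 0, 0], 0],
    [[-2.5, 0, -1.5], [0, 0, 0], 0],
  ],
)

```text
t: 16.97
ee_pos: [530.7, -97.5, 373.2]
tool_rot: [[-0.048, 0.985, 0.168], [0.272, 0.175, -0.946], [-0.961, 0.001, -0.276]]
force: [1.2, 0.2, -0.7]
grip_width: 85.2
grip_force: 0.0
```

```bash
python3 - <<'E'
from kin import *
s=snap('side','s4.png');i=s['image']
cv2.imwrite('pics/s4c.png',cv2.resize(i[80:280,170:437],(800,600)))
import pickle;pickle.dump(s,open('s4.pkl','wb'))
plan((down(90),[465,-170,200]),N=20)
plan((down(90),[465,-170,200]))
E
```

```text
22 x [-0.19, -0.34, 0.29] [0.0054, 0.0586, 0.0066] err 0.0 sp 0.95 [-30.  13. -13.  64.  -0.  60.] tcp [ 464. -171.  355.]
22 x [-0.19, -0.34, 0.29] [0.0054, 0.0586, 0.0066] err 0.0 sp 0.95 [-30.  13. -13.  64.  -0.  60.] tcp [ 464. -171.  355.]
```

View pics/s4c.png

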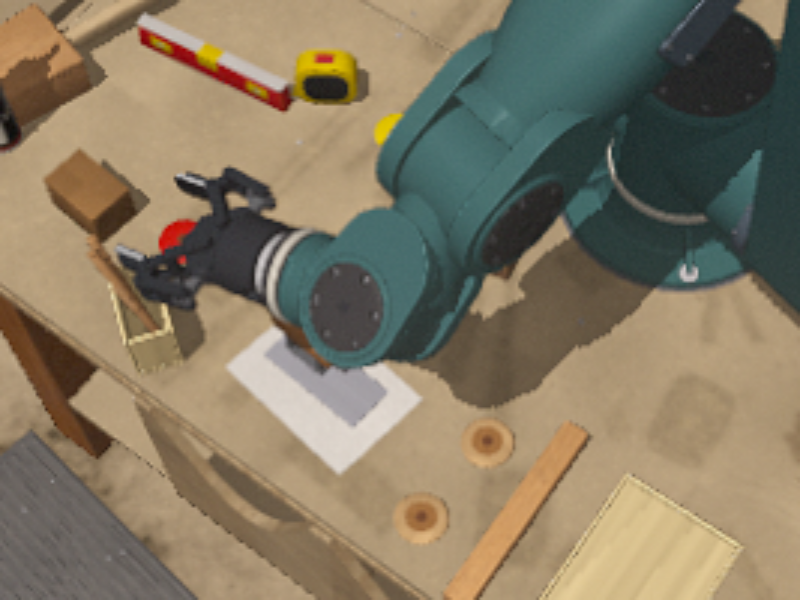

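Both dowels now stand in the pot, with tops near crop (92,245), and no third dowel is in view. Next, move over the trowel.

>>> play_rows(
  rows=[
    [[-0.19, -0.34, 0.29], [0.0054, 0.0586, 0.0066], 0],
    [[-0.19, -0.34, 0.29], [0.0054, 0.0586, 0.0066], 0],
    [[-0.19, -0.34, 0.29], [0.0054, 0.0586, 0.0066], 0],
    [[-0.19, -0.34, 0.29], [0.0054, 0.0586, 0.0066], 0],
    [[-0.19, -0.34, 0.29], [0.0054, 0.0586, 0.0066], 0],
    [[-0.19, -0.34, 0.29], [0.0054, 0.0586, 0.0066], 0],
    [[-0.19, -0.34, 0.29], [0.0054, 0.0586, 0.0066], 0],
    [[-0.19, -0.34, 0.29], [0.0054, 0.0586, 0.0066], 0],
    [[-0.19, -0.34, 0.29], [0.0054, 0.0586, 0.0066], 0],
    [[-0.19, -0.34, 0.29], [0.0054, 0.0586, 0.0066], 0],
    [[-0.19, -0.34, 0.29], [0.0054, 0.0586, 0.0066], 0],
    [[-0.19, -0.34, 0.29], [0.0054, 0.0586, 0.0066], 0],
    [[-0.19, -0.34, 0.29], [0.0054, 0.0586, 0.0066], 0],
    [[-0.19, -0.34, 0.29], [0.0054, 0.0586, 0.0066], 0],
    [[-0.19, -0.34, 0.29], [0.0054, 0.0586, 0.0066], 0],
    [[-0.19, -0.34, 0.29], [0.0054, 0.0586, 0.0066], 0],
    [[-0.19, -0.34, 0.29], [0.0054, 0.0586, 0.0066], 0],
    [[-0.19, -0.34, 0.29], [0.0054, 0.0586, 0.0066], 0],
    [[-0.19, -0.34, 0.29], [0.0054, 0.0586, 0.0066], 0],
    [[-0.19, -0.34, 0.29], [0.0054, 0.0586, 0.0066], 0],
  ],
)

```text
t: 18.68
ee_pos: [470.4, -167.7, 353.4]
tool_rot: [[-0.014, 1.0, 0.005], [0.993, 0.014, -0.113], [-0.113, 0.003, -0.994]]
force: [0.1, 0.4, -0.1]
grip_width: 85.1
grip_force: 0.0
```

>>> play_rows(
  rows=[
    [[-0.19, -0.34, 0.29], [0.0054, 0.0586, 0.0066], 0],
    [[-0.19, -0.34, 0.29], [0.0054, 0.0586, 0.0066], 0],
    [[0, 0, 0], [0, 0, 0], 0],
    [[0, 0, 0], [0, 0, 0], 0],
  ],
)

```text
t: 19.02
ee_pos: [463.9, -172.3, 347.8]
tool_rot: [[-0.0, 1.0, -0.007], [1.0, 0.0, -0.0], [-0.0, -0.007, -1.0]]
force: [-0.2, -0.6, 0.1]
grip_width: 85.3
grip_force: 0.0
```

```bash
python3 - <<'E'
from h import *
import pickle
s=snap('wrist','w2.png');pickle.dump(s,open('w2.pkl','wb'))
E
```

```text
(no output)
```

View pics/w2.png

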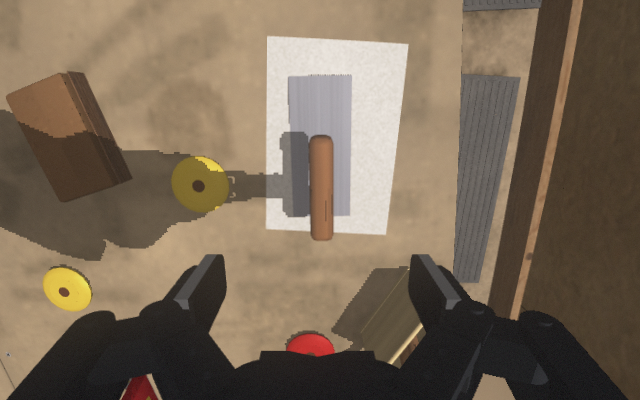

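```bash
python3 - <<'E'
from kin import *
import pickle
np.set_printoptions(precision=1,suppress=True)
s=pickle.load(open('w2.pkl','rb'))
print(px2w(s,[(321,137),(321,239)],62),px2w(s,[(290,76),(351,75),(351,215)],2))
print(px2w(s,[(267,37),(408,45),(386,234),(267,229)],0))
plan((down(90),[464.5,-170,57]))
E
```

```text
[[ 464.8 -123.4   62. ]
 [ 465.2 -211.9   62. ]] [[ 435.8  -73.     2. ]
 [ 493.   -72.     2. ]
 [ 497.3 -211.2    2. ]]
[[ 415.2  -38.7    0. ]
 [ 545.1  -45.2    0. ]
 [ 536.4 -233.8    0. ]
 [ 407.1 -228.4    0. ]]
4 x [0.05, 0.03, 3.4] [-0.0017, 0.0002, 0.0002] err 0.0 sp 0.60 [-30.  20. -27.  42.  -0.  60.] tcp [ 465. -170.  212.]
```

>>> play_rows(
  rows=[
    [[0.11, 0.03, 3.37], [-0.0017, 0, 0], 0],
    [[0.11, 0.03, 3.37], [-0.0017, 0, 0], 0],
    [[0.11, 0.03, 3.37], [-0.0017, 0, 0], 0],
    [[0.11, 0.03, 3.37], [-0.0017, 0, 0], 0],
    [[0, 0, 0], [0, 0, 0], 0],
    [[0, 0, 0], [0, 0, 0], 1],
    [[0, 0, 0], [0, 0, 0], 1],
    [[0, 0, 0], [0, 0, 0], 1],
    [[0, 0, 0], [0, 0, 0], 1],
    [[0, 0, 0], [0, 0, 0], 1],
    [[0, 0, 0], [0, 0, 0], 1],
    [[0, 0, 0], [0, 0, 0], 1],
  ],
  force=100,
)

```text
t: 20.07
ee_pos: [464.9, -167.7, 214.1]
tool_rot: [[-0.001, 1.0, 0.001], [1.0, 0.001, 0.0], [0.0, 0.001, -1.0]]
force: [-2.0, 1.8, 13.3]
grip_width: 18.8
grip_force: 98.3
```

```bash
python3 - <<'E'
from h import *
x=arm.sense();print(x['ee_pos'],x['tool_rot'],x['force'],x['grip_width'],x['qpos'])
E
```

```text
[ 464.93094261 -167.67092896  214.13747868] [[-1.09972670e-03  9.99998331e-01  1.45895421e-03]
 [ 9.99999392e-01  1.09960192e-03  8.63284854e-05]
 [ 8.47240725e-05  1.45904826e-03 -9.99998932e-01]] [-1.96060709  1.76150459 13.28019092] 18.79048720924918 [-2.92976603e+01  2.02399331e+01 -2.75274355e+01  4.21621522e+01
  4.52190244e-02  6.06393614e+01]
```

```bash
cat >> kin.py <<'E'
ANG=97.3; nn=np.array([-np.sin(np.radians(7.3)),np.cos(np.radians(7.3)),0]); ll=np.array([nn[1],-nn[0],0])
H=214.1
def bp(l,n,z): return l*ll+n*nn+[0,0,z]
def nd(pitch):  # nose-down by pitch deg
    return down(ANG)@Rn.from_euler('y',PS*pitch,degrees=True).as_matrix()
PS=1
if (nd(5)@[1,0,0])[2]>0: PS=-1
E
python3 - <<'E'
from kin import *
np.set_printoptions(precision=1,suppress=True)
import pickle
s=pickle.load(open('s4.pkl','rb'));s0=pickle.load(open('side0.pkl','rb'))
g=cv2.cvtColor(s['image'],6);
new=snap('side')['image']
for p in((332,227),(310,252)):
    t=s0['image'][p[1]-10:p[1]+11,p[0]-12:p[0]+13]
    r=new[p[1]-35:p[1]+36,p[0]-37:p[0]+38]
    m=cv2.minMaxLoc(cv2.matchTemplate(r,t,cv2.TM_CCOEFF_NORMED));print(m[1],np.array(m[3])-25)
print('a',plan((down(90.1),[465,-167.7,50]),(nd(0),bp(413.8,-142,40)),(nd(0),bp(413.8,-142,3)),Lg=H))
E
```

```text
0.9956267476081848 [0 0]
0.9961157441139221 [0 0]
2 x [-0.0, 0.01, -2.5] [0.0007, -0.0, -0.0003] err 0.0 sp 0.48 [-29.  17. -23.  50.   0.  61.] tcp [ 465. -168.  264.]
3 x [2.7, -1.1, 0.33] [0.0, -0.0, -0.0419] err 0.0 sp 0.41 [-22.  13. -31.  46.   0.  60.] tcp [429. -88. 254.]
1 x [-0.0, -0.01, 3.71] [0.0, -0.0001, -0.0] err 0.0 sp 0.70 [-22.  15. -34.  40.  -0.  60.] tcp [428. -88. 217.]
a None
```

>>> play_rows(
  rows=[
    [[0, 0, -1.0], [0.0007, 0, 0], 1],
    [[0, 0, -2.0], [0.0007, 0, 0], 1],
    [[0, 0, -2.0], [0, 0, 0], 1],
    [[1.35, -0.55, 0.16], [0, 0, -0.021], 1],
    [[1.35, -0.55, 0.16], [0, 0, -0.021], 1],
    [[1.35, -0.55, 0.16], [0, 0, -0.021], 1],
    [[1.35, -0.55, 0.16], [0, 0, -0.021], 1],
    [[1.35, -0.55, 0.16], [0, 0, -0.021], 1],
    [[1.35, -0.55, 0.16], [0, 0, -0.021], 1],
    [[0, 0, 1.4], [0, 0, 0], 1],
    [[0, 0, 1.4], [0, 0, 0], 1],
    [[0, 0, 0.4], [0, 0, 0], 1],
    [[0, 0, 0], [0, 0, 0], 1],
    [[0, 0, 0], [0, 0, 0], 1],
  ],
)

```text
t: 21.28
ee_pos: [427.2, -88.1, 221.6]
tool_rot: [[-0.127, 0.992, -0.002], [0.992, 0.127, 0.001], [0.002, -0.002, -1.0]]
force: [-0.4, -0.0, -2.5]
grip_width: 18.8
grip_force: 98.1
```

```bash
python3 - <<'E'
from kin import *
x=arm.sense();A=now();o=A[:3,3]+H*A[:3,2];print(o,o@ll,o@nn,A,x['force'])
s=snap('side');cv2.imwrite('pics/s5c.png',cv2.resize(s['image'][150:300,230:430],(800,600)))
plan((nd(0.7),bp(413.8,-142,0.8)),Lg=H)
E
```

```text
[426.72431348 -87.81314201   7.52659671] 412.10753253544243 -141.3229254173171 [[-1.27124865e-01  9.91884378e-01 -2.15633075e-03  4.27185984e+02]
 [ 9.91885307e-01  1.27128055e-01  1.41260946e-03 -8.81155817e+01]
 [ 1.67527539e-03 -1.95925500e-03 -9.99996677e-01  2.21625885e+02]
 [ 0.00000000e+00  0.00000000e+00  0.00000000e+00  1.00000000e+00]] [-0.4272904  -0.04259472 -2.52206112]
1 x [0.25, 0.11, 0.7] [-0.0013, -0.0135, -0.0001] err 0.0 sp 0.15 [-22.  15. -35.  39.  -1.  61.] tcp [428. -86. 215.]
```

View pics/s5c.png

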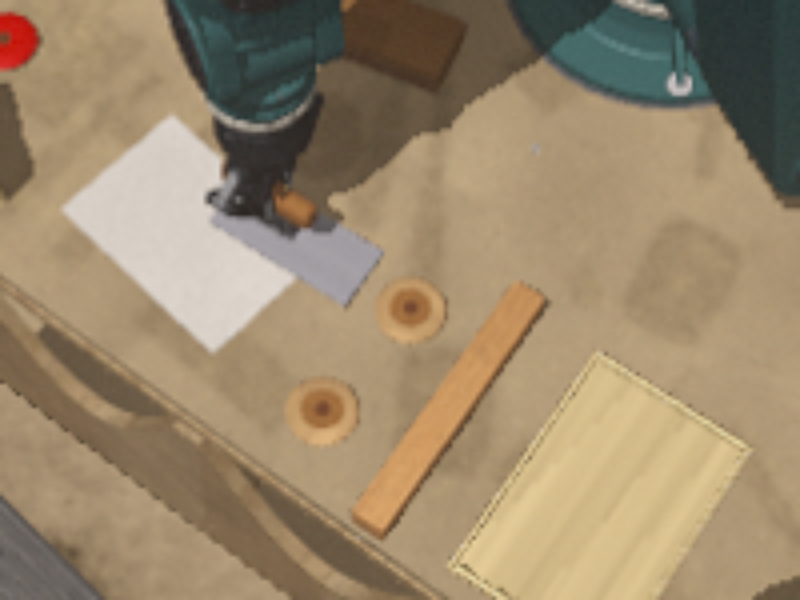

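The blade's edge is at crop (382,256)-(347,305), in front of wheel (411,308); the batten face runs (517,283)-(352,515). I'll check these positions against the arm's own.

```bash
python3 - <<'E'
from kin import *
np.set_printoptions(precision=1,suppress=True)
s=snap('side')
c=lambda p,z:px2w(s,np.array(p,float)/4+[230,150],z)
for nm,p,z in(('edge',[(382,256),(347,305)],9),('wheels',[(411,308),(323,408)],10),('face',[(519,282),(352,515)],30),('tray',[(598,352),(751,451),(449,568)],14)):
    w=c(p,z);print(nm,np.c_[w@ll,w@nn].tolist())
A=now();o=A@[95,0,H,1];print('edge mid by arm',o[:3]@ll,o[:3]@nn)
E
```

```text
edge [[387.0762565521601, -46.02805269646834], [440.67667434899136, -44.884542964830416]]
wheels [[413.3090919905458, 0.7158668251925712], [526.8472101392919, -9.20237912674011]]
face [[351.16786567257134, 65.7201573236584], [592.8386474341635, 64.52455280086967]]
tray [[361.0330105634184, 150.23779563234586], [365.0424436755182, 297.5384271189273], [581.7337161412046, 148.4016080335821]]
edge mid by arm 412.58480515658806 -46.761827774562775
```

>>> play_rows(
  rows=[
    [[0.14, 0, 0.35], [-0.001, -0.0065, 0], 1],
    [[0.14, 0, 0.3], [-0.001, -0.0065, 0], 1],
    [[0, 0, 0], [0, 0, 0], 1],
    [[0, 0, 0], [0, 0, 0], 1],
  ],
)

```text
t: 21.72
ee_pos: [427.0, -85.5, 215.1]
tool_rot: [[-0.127, 0.992, 0.002], [0.992, 0.127, -0.011], [-0.012, 0.001, -1.0]]
force: [1.2, -0.5, -0.1]
grip_width: 18.6
grip_force: 98.5
```

```bash
cat > st.py <<'E'
from kin import *
np.set_printoptions(precision=2,suppress=True)
x=arm.sense();A=now();o=(A@[0,0,H,1])[:3];e=(A@[95,0,H,1])[:3]
print('t',x['t'],'orig l,n,z',o@ll,o@nn,o[2],'edge',e@ll,e@nn,e[2],'F',x['force'],'pitch nd',np.degrees(np.arcsin(-A[2,0])),'roll',np.degrees(A[2,1]),'yaw',np.degrees(np.arctan2(A[1,0],A[0,0])))
E
python3 st.py
```

```text
t 21.7167 orig l,n,z 412.8767327308289 -141.53838767289002 0.9734960412234557 edge 412.89785849928415 -46.5446842874022 -0.12006274177082332 F [ 1.25 -0.52 -0.06] pitch nd 0.6595545971057392 roll 0.0509763031485162 yaw 97.28725792017406
```

>>> play_rows(
  rows=[
    [[0.3, -0.01, 0], [0, 0, 0], 1],
    [[0.6, -0.01, -0.007], [0, 0, 0], 1],
    [[0.6, -0.01, -0.007], [0, 0, 0], 1],
    [[0.6, -0.01, -0.007], [0, 0, 0], 1],
    [[0.6, -0.01, -0.007], [0, 0, 0], 1],
    [[0.6, 0, -0.007], [0, 0, 0], 1],
    [[0.6, 0, -0.007], [0, 0, 0], 1],
    [[0.6, 0, -0.007], [0, 0, 0], 1],
    [[0.6, 0, -0.007], [0, 0, 0], 1],
    [[0.6, 0, -0.007], [0, 0, 0], 1],
    [[0.6, 0, -0.007], [0, 0, 0], 1],
    [[0.6, 0, -0.007], [0, 0, 0], 1],
    [[0.6, 0, -0.007], [0, 0, 0], 1],
    [[0.6, 0, -0.007], [0, 0, 0], 1],
    [[0.6, 0, -0.007], [0, 0, 0], 1],
  ],
)

```text
t: 22.97
ee_pos: [415.4, 1.2, 214.9]
tool_rot: [[-0.127, 0.992, 0.002], [0.992, 0.127, -0.011], [-0.012, 0.0, -1.0]]
force: [0.7, -3.2, 2.2]
grip_width: 18.6
grip_force: 98.7
```

```bash
python3 st.py
```

```text
t 22.9667 orig l,n,z 412.2393341325159 -54.094533857330745 0.8583401047270911 edge 412.2846039475167 40.8990396596064 -0.2457165632509941 F [ 0.73 -3.17  2.23] pitch nd 0.6658864364898616 roll 0.027459543620732507 yaw 97.27269531983586
```

>>> play_rows(
  rows=[
    [[0.35, 0, -0.004], [0, 0, 0], 1],
    [[0.35, 0, -0.004], [0, 0, 0], 1],
    [[0.35, 0, -0.004], [0, 0, 0], 1],
    [[0.3, 0, -0.004], [0, 0, 0], 1],
    [[0.2, 0, 0], [0, 0, 0], 1],
    [[0.1, 0, 0], [0, 0, 0], 1],
    [[0, 0, 0], [0, 0, 0], 1],
  ],
)

```text
t: 23.55
ee_pos: [413.3, 17.1, 214.9]
tool_rot: [[-0.127, 0.992, 0.002], [0.992, 0.127, -0.011], [-0.011, 0.0, -1.0]]
force: [0.5, 0.1, -0.3]
grip_width: 18.7
grip_force: 98.6
```

```bash
python3 st.py; python3 - <<'E'
from h import *
s=snap('side');cv2.imwrite('pics/s6c.png',cv2.resize(s['image'][180:280,280:413],(798,600),interpolation=cv2.INTER_CUBIC))
E
```

```text
t 23.55 orig l,n,z 412.1911022291314 -37.902541516009876 0.7884690054645489 edge 412.2171307110613 57.09151198551041 -0.2741324571892676 F [ 0.46  0.13 -0.3 ] pitch nd 0.6408826178299523 roll 0.02321057752849509 yaw 97.28430088969334
```

View pics/s6c.png

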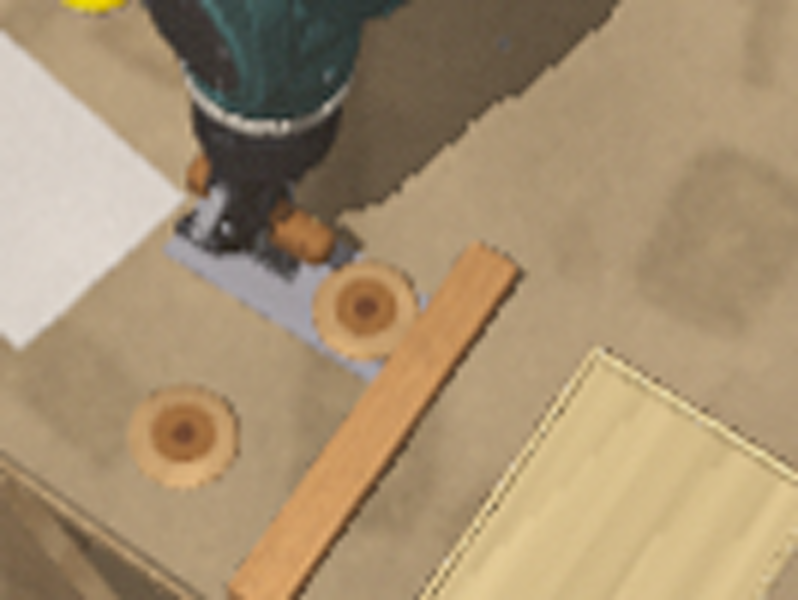

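The wheel sits squarely on the blade against the batten (crop 366,307). Now the lift and carry plan.

```bash
python3 - <<'E'
from kin import *
e=lambda l,n,z:bp(l,n,z)
plan((nd(-4),e(412,54,60)),(nd(-4),e(425,195,50)),Lg=H,off=95)
plan((nd(-4),e(412,54,60)),(nd(-4),e(425,195,50)),(nd(14),e(425,195,16)),(nd(27),e(425,195,9)),Lg=H,off=95,N=12)
E
```

```text
2 x [-0.98, -0.0, -2.61] [0.0002, 0.0404, -0.0001] err 0.0 sp 0.64 [-13.  11. -32.  49.   4.  70.] tcp [416.  -3. 267.]
4 x [3.5, 0.32, 0.49] [0.0, -0.0, -0.0] err 0.0 sp 0.84 [  7.  12. -31.  46.   4.  90.] tcp [411. 139. 257.]
12 x [-0.16, -0.0, -0.44] [0.0, 0.0067, -0.0] err 0.0 sp 0.14 [-13.  11. -32.  49.   4.  70.] tcp [416.  -3. 267.]
12 x [1.17, 0.11, 0.17] [0.0, 0.0, -0.0] err 0.0 sp 0.28 [  7.  12. -31.  46.   4.  90.] tcp [411. 139. 257.]
12 x [0.58, -0.0, 0.04] [0.0, -0.0261, -0.0] err 0.0 sp 0.20 [ 20.  16. -28.  49. -14. 103.] tcp [402. 207. 247.]
12 x [0.43, -0.0, -0.12] [0.0, -0.019, -0.0] err 0.0 sp 0.14 [ 29.  22. -22.  57. -25. 114.] tcp [396. 260. 243.]
```

>>> play_rows(
  rows=[
    [[-0.08, 0, -0.2], [0, 0.0067, 0], 1],
    [[-0.16, 0, -0.4], [0, 0.0067, 0], 1],
    [[-0.16, 0, -0.5], [0, 0.0067, 0], 1],
    [[-0.16, 0, -0.5], [0, 0.0067, 0], 1],
    [[-0.16, 0, -0.5], [0, 0.0067, 0], 1],
    [[-0.16, 0, -0.5], [0, 0.0067, 0], 1],
    [[-0.16, 0, -0.5], [0, 0.0067, 0], 1],
    [[-0.16, 0, -0.5], [0, 0.0067, 0], 1],
    [[-0.16, 0, -0.5], [0, 0.0067, 0], 1],
    [[-0.16, 0, -0.5], [0, 0.0067, 0], 1],
    [[-0.16, 0, -0.4], [0, 0.0067, 0], 1],
    [[-0.16, 0, -0.2], [0, 0.0067, 0], 1],
    [[0, 0, 0], [0, 0, 0], 1],
  ],
)

```text
t: 24.68
ee_pos: [416.0, -2.9, 266.8]
tool_rot: [[-0.126, 0.992, -0.008], [0.99, 0.126, 0.069], [0.069, 0.001, -0.998]]
force: [-0.4, -0.3, -3.3]
grip_width: 18.6
grip_force: 98.1
```

```bash
python3 st.py; python3 - <<'E'
from kin import *
s=snap('side');cv2.imwrite('pics/s7.png',s['image'])
# look for the axle mark in the predicted place
A=now();np.set_printoptions(precision=1,suppress=True)
p=w2px(s,[(A@[62,0,H-12,1])[:3]])[0];print('pred',p)
g=s['image'][int(p[1])-14:int(p[1])+15,int(p[0])-14:int(p[0])+15].astype(int)
d=g[:,:,2]-g[:,:,0]; 
for r in d[::2]: print(' '.join('%3d'%v for v in r[::2]))
E
```

```text
t 24.6833 orig l,n,z 412.5058991448142 -40.944889770926096 53.168563032399504 edge 412.57074204213376 53.82798784730984 59.73342886176263 F [-0.37 -0.25 -3.31] pitch nd -3.9625170076282603 roll 0.05971037706373715 yaw 97.26079866031868
pred [338.5 222.6]
 91 104  97  82  44  33  51  56  53  57  55  57  58  58  58
 90 100 101 103  93  40  34  43  56  55  56  55  57  59  58
 56  80  96 104  87  19  29  35  33  50  57  56  56  57  56
  5  20  70  80  60   9   1   1  30  35  55  57  58  57  57
  2   8   4   8   3   2  42  66  81  77  64  56  57  56  57
  2   5   2   1  -4  58  88  87  92  90  87  75  49  57  59
  0   1   0  -1  54  88  98  97 101  94  94  89  78  28  51
  0   1   0  -2  84  85  96  94  70  88  98  90  90  -3  30
  0   1  -1  -3  87  85  95  93  70  94  95  88  89  24  35
 28  -2   1  -3  86  88  93  95  95  97  96  85  92  41  34
 58  56  18  -4  52  88  88  89  89  90  87  88  63  36  58
 55  56  60  45   3  58  96  93  88  89  90  74  36  31 105
 57  55  58  57  58  36  17  45  61  43  25  34  34  99 106
 58  57  55  58  57  57  54  23  -3  -1  36  33  80 106 106
 56  56  57  55  56  57  56  57  46  48  51  46 102 101 107
```

The wheel is on the blade (disc found at the predicted pixel). Carry it to the tray.

>>> play_rows(
  rows=[
    [[0.4, 0.04, 0.06], [0, 0, 0], 1],
    [[0.8, 0.08, 0.11], [0, 0, 0], 1],
    [[1.2, 0.11, 0.17], [0, 0, 0], 1],
    [[1.5, 0.14, 0.21], [0, 0, 0], 1],
    [[1.5, 0.14, 0.21], [0, 0, 0], 1],
    [[1.5, 0.14, 0.21], [0, 0, 0], 1],
    [[1.5, 0.14, 0.21], [0, 0, 0], 1],
    [[1.5, 0.14, 0.21], [0, 0, 0], 1],
    [[1.5, 0.14, 0.21], [0, 0, 0], 1],
    [[1.2, 0.1, 0.17], [0, 0, 0], 1],
    [[0.9, 0.06, 0.11], [0, 0, 0], 1],
    [[0.5, 0.04, 0.06], [0, 0, 0], 1],
    [[0, 0, 0], [0, 0, 0], 1],
  ],
)

```text
t: 25.82
ee_pos: [410.3, 139.8, 256.5]
tool_rot: [[-0.128, 0.992, -0.009], [0.989, 0.128, 0.068], [0.069, 0.0, -0.998]]
force: [0.3, 0.4, -2.4]
grip_width: 18.5
grip_force: 98.0
```

```bash
python3 st.py; python3 - <<'E'
from kin import *
plan((nd(14),bp(425,195,17)),Lg=H,off=95,N=14)
plan((nd(14),bp(425,195,17)),(nd(28),bp(425,195,10)),Lg=H,off=95,N=16)
E
```

```text
t 25.8167 orig l,n,z 424.70399585788874 101.28890498918935 42.91158107700065 edge 424.6164360688721 196.0632014478231 49.45566726640496 F [ 0.29  0.35 -2.36] pitch nd -3.9499545911524705 roll 0.005585022036692641 yaw 97.3529342356083
14 x [0.49, 0.0, 0.03] [0.0, -0.0224, 0.0001] err 0.0 sp 0.17 [ 20.  16. -28.  49. -14. 103.] tcp [402. 207. 247.]
16 x [0.43, 0.0, 0.02] [0.0, -0.0196, 0.0001] err 0.0 sp 0.15 [ 20.  16. -28.  49. -14. 103.] tcp [402. 207. 248.]
16 x [0.34, 0.0, -0.1] [-0.0, -0.0153, -0.0] err 0.0 sp 0.11 [ 30.  22. -21.  58. -26. 115.] tcp [394. 263. 244.]
```

>>> play_rows(
  rows=[
    [[0.49, 0, 0.03], [0, -0.0224, 0], 1],
    [[0.49, 0, 0.03], [0, -0.0224, 0], 1],
    [[0.49, 0, 0.03], [0, -0.0224, 0], 1],
    [[0.49, 0, 0.03], [0, -0.0224, 0], 1],
    [[0.49, 0, 0.03], [0, -0.0224, 0], 1],
    [[0.49, 0, 0.03], [0, -0.0224, 0], 1],
    [[0.49, 0, 0.03], [0, -0.0224, 0], 1],
    [[0.49, 0, 0.03], [0, -0.0224, 0], 1],
    [[0.49, 0, 0.03], [0, -0.0224, 0], 1],
    [[0.49, 0, 0.03], [0, -0.0224, 0], 1],
    [[0.49, 0, 0.03], [0, -0.0224, 0], 1],
    [[0.49, 0, 0.03], [0, -0.0224, 0], 1],
    [[0.49, 0, 0.03], [0, -0.0224, 0], 1],
    [[0.49, 0, 0.03], [0, -0.0224, 0], 1],
  ],
)

```text
t: 26.98
ee_pos: [401.9, 206.6, 247.1]
tool_rot: [[-0.123, 0.992, 0.031], [0.962, 0.127, -0.242], [-0.244, 0.0, -0.97]]
force: [-0.5, -0.2, -2.0]
grip_width: 19.0
grip_force: 98.1
```

>>> play_rows(
  rows=[
    [[0.34, 0, -0.1], [0, -0.0153, 0], 1],
    [[0.34, 0, -0.1], [0, -0.0153, 0], 1],
    [[0.34, 0, -0.1], [0, -0.0153, 0], 1],
    [[0.34, 0, -0.1], [0, -0.0153, 0], 1],
    [[0.34, 0, -0.1], [0, -0.0153, 0], 1],
    [[0.34, 0, -0.1], [0, -0.0153, 0], 1],
    [[0.34, 0, -0.1], [0, -0.0153, 0], 1],
    [[0.34, 0, -0.1], [0, -0.0153, 0], 1],
    [[0.34, 0, -0.1], [0, -0.0153, 0], 1],
    [[0.34, 0, -0.1], [0, -0.0153, 0], 1],
    [[0.34, 0, -0.1], [0, -0.0153, 0], 1],
    [[0.34, 0, -0.1], [0, -0.0153, 0], 1],
    [[0.34, 0, -0.1], [0, -0.0153, 0], 1],
    [[0.34, 0, -0.1], [0, -0.0153, 0], 1],
    [[0.34, 0, -0.1], [0, -0.0153, 0], 1],
    [[0.34, 0, -0.1], [0, -0.0153, 0], 1],
    [[0, 0, 0], [0, 0, 0], 1],
    [[0, 0, 0], [0, 0, 0], 1],
    [[0, 0, 0], [0, 0, 0], 1],
    [[0, 0, 0], [0, 0, 0], 1],
  ],
)

```text
t: 28.65
ee_pos: [394.8, 262.0, 243.2]
tool_rot: [[-0.111, 0.992, 0.06], [0.876, 0.126, -0.466], [-0.47, 0.001, -0.883]]
force: [-0.2, 0.3, -2.1]
grip_width: 18.8
grip_force: 98.2
```

```bash
python3 st.py; python3 - <<'E'
from h import *
s=snap('side');cv2.imwrite('pics/s8c.png',cv2.resize(s['image'][180:330,280:480],(800,600),interpolation=cv2.INTER_CUBIC))
E
```

```text
t 28.65 orig l,n,z 424.9622200109527 109.03360069360475 54.20125485605962 edge 425.0366167693025 192.8842432098801 9.546308716464466 F [-0.19  0.27 -2.06] pitch nd 28.037676215140035 roll 0.030805080742528298 yaw 97.249164144526
```

View pics/s8c.png

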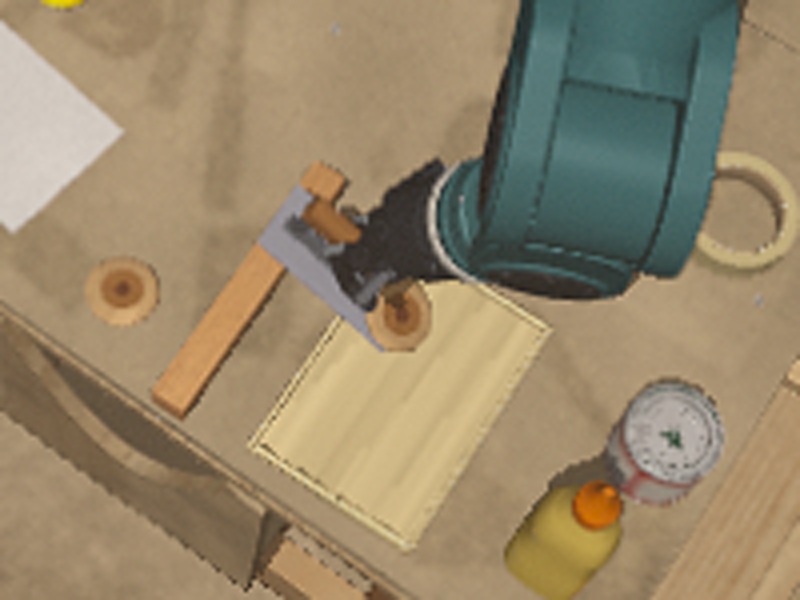

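```bash
python3 - <<'E'
from kin import *
s=snap('side')
w=px2w(s,[(380,259.25)],15)[0];print(w@ll-1.5,w@nn-1)
plan((nd(28),bp(425,165,30)),(nd(10),bp(430,150,75)),Lg=H,off=95)
E
```

```text
422.0569581499716 188.9451593213799
1 x [-3.43, 0.01, -0.49] [0.0002, 0.0007, -0.0009] err 0.0 sp 0.53 [ 27.  19. -22.  58. -26. 112.] tcp [398. 234. 264.]
3 x [-3.22, 0.17, -0.1] [0.0, 0.1047, -0.0] err 0.0 sp 0.93 [ 12.  11. -25.  55. -10.  94.] tcp [415. 147. 302.]
```

```bash
python3 - <<'E'
from kin import *
plan((nd(36),bp(425,228,9)),Lg=H,off=95,N=14)
E
```

```text
14 x [0.43, 0.0, -0.22] [0.0, -0.0099, -0.0001] err 0.0 sp 0.12 [ 38.  29. -13.  68. -30. 126.] tcp [386. 329. 238.]
```

Wheel's at n≈189, still partly on the edge; push it further into the tray and then pull back.

>>> play_rows(
  rows=[
    [[0.43, 0, -0.22], [0, -0.0099, 0], 1],
    [[0.43, 0, -0.22], [0, -0.0099, 0], 1],
    [[0.43, 0, -0.22], [0, -0.0099, 0], 1],
    [[0.43, 0, -0.22], [0, -0.0099, 0], 1],
    [[0.43, 0, -0.22], [0, -0.0099, 0], 1],
    [[0.43, 0, -0.22], [0, -0.0099, 0], 1],
    [[0.43, 0, -0.22], [0, -0.0099, 0], 1],
    [[0.43, 0, -0.22], [0, -0.0099, 0], 1],
    [[0.43, 0, -0.22], [0, -0.0099, 0], 1],
    [[0.43, 0, -0.22], [0, -0.0099, 0], 1],
    [[0.43, 0, -0.22], [0, -0.0099, 0], 1],
    [[0.43, 0, -0.22], [0, -0.0099, 0], 1],
    [[0.43, 0, -0.22], [0, -0.0099, 0], 1],
    [[0.43, 0, -0.22], [0, -0.0099, 0], 1],
    [[0, 0, 0], [0, 0, 0], 1],
    [[0, 0, 0], [0, 0, 0], 1],
  ],
)

```text
t: 30.08
ee_pos: [386.3, 329.2, 237.5]
tool_rot: [[-0.103, 0.992, 0.075], [0.802, 0.127, -0.583], [-0.588, 0.0, -0.809]]
force: [0.1, -0.2, -2.2]
grip_width: 18.4
grip_force: 98.2
```

```bash
python3 st.py; cat > dark.py <<'E'
from kin import *
np.set_printoptions(precision=1,suppress=True)
def marks(im):
    # ring of darker wood round the axle mark: brownish blobs on the plywood tray
    i=im.astype(int);m=((i[:,:,2]-i[:,:,0]>45)&(i[:,:,2]<190)&(i[:,:,2]>60)).astype(np.uint8)
    n,_,st,c=cv2.connectedComponentsWithStats(m);return [(np.round(c[k],1).tolist(),int(st[k,4])) for k in range(1,n) if 15<st[k,4]<300]
s=snap('side')
for z in (15,):
    for c,a in marks(s['image']):
        w=px2w(s,[c],z)[0]
        if 330<w[0]<570 and 0<w[1]<370: print(c,a,'l,n',w@ll-1.5,w@nn-1)
E
python3 dark.py
```

```text
t 30.0833 orig l,n,z 425.004714983041 151.5643699887806 64.24602621300522 edge 425.0205145462246 228.4200126027061 8.405091865750933 F [ 0.07 -0.23 -2.2 ] pitch nd 36.00099551731638 roll 0.012596100043542757 yaw 97.2882214467926
[389.9, 267.4] 86 l,n 427.8151948622256 229.59868444755483
```

>>> play_rows(
  rows=[
    [[-3.5, 0, 0], [0, 0, 0], 1],
    [[-3.5, 0, 0], [0, 0, 0], 1],
    [[-3.5, 0, 0], [0, 0, 0], 1],
    [[-1, 0, -3], [0, 0.05, 0], 1],
    [[-1, 0, -3], [0, 0.05, 0], 1],
    [[0, 0, 0], [0, 0, 0], 1],
  ],
)

```text
t: 30.63
ee_pos: [395.2, 262.2, 365.3]
tool_rot: [[-0.105, 0.992, 0.069], [0.86, 0.126, -0.494], [-0.499, 0.007, -0.867]]
force: [0.6, -0.3, -1.5]
grip_width: 18.4
grip_force: 99.1
```

```bash
python3 st.py; python3 dark.py; python3 - <<'E'
from h import *
s=snap('side');cv2.imwrite('pics/s9c.png',cv2.resize(s['image'][180:330,280:480],(800,600),interpolation=cv2.INTER_CUBIC))
E
```

```text
t 30.6333 orig l,n,z 426.5701967716736 103.04605366317622 179.71918263594844 edge 427.01996993386336 185.37263509935306 132.31526198443353 F [ 0.61 -0.25 -1.54] pitch nd 29.933111384329 roll 0.4293373632951037 yaw 96.98698023048782
[384.6, 247.2] 45 l,n 378.1898427069972 179.895961756036
[385.7, 262.4] 217 l,n 420.90991610241053 209.72352905007315
```

View pics/s9c.png

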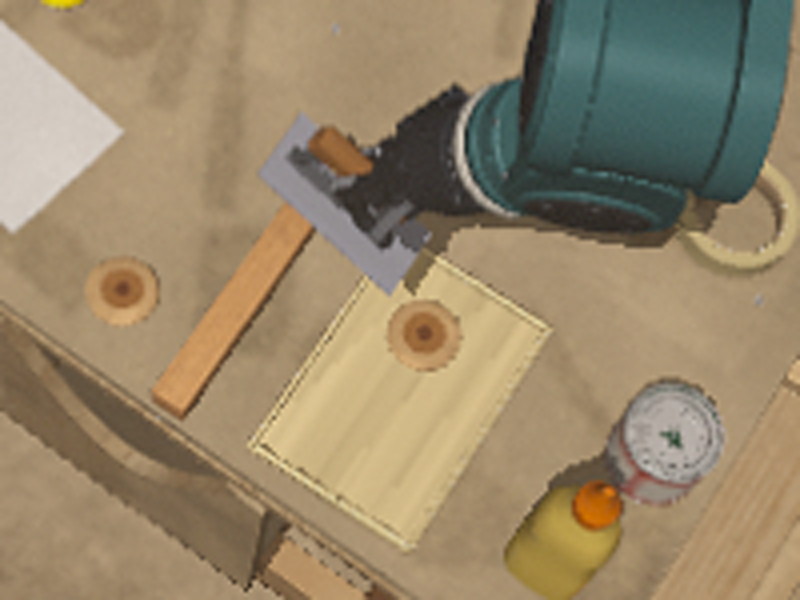

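Wheel 0 lies flat in the tray at crop (424,334). The other is unmoved at (122,290). Returning for it.

```bash
python3 - <<'E'
from kin import *
plan((nd(0),bp(500,100,110)),(nd(0),bp(525.5,-58,60)),(nd(0),bp(525.5,-58,8)),Lg=H,off=95)
E
```

```text
6 x [-3.1, 1.25, 1.64] [0.0004, 0.0879, -0.0002] err 0.0 sp 0.94 [ -2.  15. -16.  59.  -0.  81.] tcp [495.  68. 324.]
5 x [-3.15, 0.51, 1.0] [0.0, 0.0, -0.0] err 0.0 sp 0.59 [-17.  21. -14.  54.  -0.  65.] tcp [540. -85. 274.]
2 x [-0.01, 0.01, 2.59] [0.0, 0.0001, -0.0001] err 0.0 sp 0.42 [-17.  24. -19.  47.  -0.  65.] tcp [541. -85. 222.]
```

>>> play_rows(
  rows=[
    [[-3.1, 1.25, 1.64], [0.0004, 0.0879, 0], 1],
    [[-3.1, 1.25, 1.64], [0.0004, 0.0879, 0], 1],
    [[-3.1, 1.25, 1.64], [0.0004, 0.0879, 0], 1],
    [[-3.1, 1.25, 1.64], [0.0004, 0.0879, 0], 1],
    [[-3.1, 1.25, 1.64], [0.0004, 0.0879, 0], 1],
    [[-3.1, 1.25, 1.64], [0.0004, 0.0879, 0], 1],
    [[-2.1, 0.34, 0.67], [0, 0, 0], 1],
    [[-3.1, 0.51, 1.0], [0, 0, 0], 1],
    [[-3.1, 0.51, 1.0], [0, 0, 0], 1],
    [[-3.1, 0.51, 1.0], [0, 0, 0], 1],
    [[-2.5, 0.4, 0.8], [0, 0, 0], 1],
    [[-1.8, 0.28, 0.53], [0, 0, 0], 1],
    [[0, 0, 0], [0, 0, 0], 1],
    [[0, 0, 0], [0, 0, 0], 1],
  ],
)

```text
t: 31.9
ee_pos: [539.4, -84.8, 271.4]
tool_rot: [[-0.124, 0.992, -0.005], [0.992, 0.124, -0.001], [0.0, -0.005, -1.0]]
force: [0.1, 0.3, -2.2]
grip_width: 18.5
grip_force: 98.7
```

```bash
python3 st.py; python3 dark.py; python3 - <<'E'
from kin import *
import pickle
s0=pickle.load(open('side0.pkl','rb'));new=snap('side')['image'];p=(310,252)
t=s0['image'][p[1]-10:p[1]+11,p[0]-12:p[0]+13];r=new[p[1]-35:p[1]+36,p[0]-37:p[0]+38]
m=cv2.minMaxLoc(cv2.matchTemplate(r,t,cv2.TM_CCOEFF_NORMED));print(m[1],np.array(m[3])-25)
plan((nd(0.7),bp(525.5,-58,0)),Lg=H,off=95)
E
```

```text
t 31.9 orig l,n,z 523.089954354281 -152.65141960497962 57.298772412987006 edge 523.3445252261586 -57.65176074869299 57.302067918310144 F [ 0.09  0.27 -2.21] pitch nd -0.001987563646494114 roll -0.3059964170820775 yaw 97.14646469462527
[385.3, 257.7] 33 l,n 407.9373319855212 200.42193511652567
[385.6, 262.7] 95 l,n 421.96057823061665 209.97914648160096
0.93598473072052 [0 0]
2 x [0.06, 0.06, 2.86] [-0.0019, -0.006, -0.0004] err 0.0 sp 0.50 [-17.  24. -20.  46.  -1.  66.] tcp [540. -82. 215.]
```

>>> play_rows(
  rows=[
    [[0.02, 0.02, 1.4], [-0.001, -0.003, 0], 1],
    [[0.02, 0.02, 1.4], [-0.001, -0.003, 0], 1],
    [[0.03, 0.03, 1.4], [-0.001, -0.003, -0.001], 1],
    [[0.03, 0.03, 1.0], [-0.001, -0.003, 0], 1],
    [[0.02, 0.02, 0.4], [0, 0, 0], 1],
    [[0, 0, 0], [0, 0, 0], 1],
    [[0, 0, 0], [0, 0, 0], 1],
    [[0, 0, 0], [0, 0, 0], 1],
  ],
)

```text
t: 32.67
ee_pos: [541.2, -82.9, 217.9]
tool_rot: [[-0.127, 0.992, 0.005], [0.992, 0.127, -0.013], [-0.013, 0.003, -1.0]]
force: [0.2, 0.2, -2.8]
grip_width: 18.5
grip_force: 98.9
```

```bash
python3 st.py; python3 - <<'E'
from kin import *
plan((nd(0.7),bp(525.5,-57.5,-0.2)),Lg=H,off=95)
E
```

```text
t 32.6667 orig l,n,z 526.935161053974 -153.8042393000172 3.848115953777011 edge 526.8986088433719 -58.812415099266865 2.602323455146859 F [ 0.15  0.18 -2.83] pitch nd 0.7513757712641465 roll 0.16856766930887787 yaw 97.3220470268218
1 x [0.12, -0.08, 0.29] [0.0029, 0.0009, 0.0004] err 0.0 sp 0.01 [-17.  24. -20.  46.  -1.  66.] tcp [540. -82. 215.]
```

>>> play_rows(
  rows=[
    [[0.1, -0.08, 0.2], [0.0029, 0.0009, 0], 1],
    [[0, 0, 0.08], [0, 0, 0], 1],
    [[0, 0, 0], [0, 0, 0], 1],
    [[0, 0, 0], [0, 0, 0], 1],
  ],
)

```text
t: 33.0
ee_pos: [540.2, -82.3, 214.7]
tool_rot: [[-0.127, 0.992, 0.001], [0.992, 0.127, -0.012], [-0.012, -0.0, -1.0]]
force: [-0.4, 0.1, 2.2]
grip_width: 18.3
grip_force: 99.6
```

```bash
python3 st.py
```

```text
t 33.0 orig l,n,z 525.3099277543704 -152.83588507554973 0.6506771480707982 edge 525.319698087037 -57.84255015334698 -0.4745894420358354 F [-0.36  0.05  2.21] pitch nd 0.6786793068459428 roll -0.014520452789934048 yaw 97.29410696734973
```

>>> play_rows(
  rows=[
    [[0.3, 0, -0.004], [0, 0, 0], 1],
    [[0.6, 0, -0.008], [0, 0, 0], 1],
    [[0.6, 0, -0.008], [0, 0, 0], 1],
    [[0.6, 0, -0.008], [0, 0, 0], 1],
    [[0.6, 0, -0.008], [0, 0, 0], 1],
    [[0.6, 0, -0.008], [0, 0, 0], 1],
    [[0.6, 0, -0.007], [0, 0, 0], 1],
    [[0.6, 0, -0.007], [0, 0, 0], 1],
    [[0.6, 0, -0.007], [0, 0, 0], 1],
    [[0.6, 0, -0.007], [0, 0, 0], 1],
    [[0.6, 0, -0.007], [0, 0, 0], 1],
    [[0.6, 0, -0.007], [0, 0, 0], 1],
    [[0.6, 0, -0.007], [0, 0, 0], 1],
    [[0.6, 0, -0.007], [0, 0, 0], 1],
    [[0.6, 0, -0.007], [0, 0, 0], 1],
    [[0.6, 0, -0.007], [0, 0, 0], 1],
    [[0.6, 0, -0.007], [0, 0, 0], 1],
  ],
)

```text
t: 34.42
ee_pos: [527.5, 16.6, 214.7]
tool_rot: [[-0.127, 0.992, 0.001], [0.992, 0.127, -0.012], [-0.012, -0.0, -1.0]]
force: [0.1, -4.4, 5.3]
grip_width: 18.4
grip_force: 99.8
```

```bash
python3 st.py
```

```text
t 34.4167 orig l,n,z 525.2737299115439 -53.16907995204251 0.5856245146727588 edge 525.253540113851 41.82369501880547 -0.585825744583417 F [ 0.13 -4.39  5.35] pitch nd 0.7065353352385781 roll -0.018324978205254368 yaw 97.31217766487988
```

>>> play_rows(
  rows=[
    [[0.35, 0, -0.006], [0, 0, 0], 1],
    [[0.35, 0, -0.006], [0, 0, 0], 1],
    [[0.35, 0, -0.006], [0, 0, 0], 1],
    [[0.25, 0, -0.004], [0, 0, 0], 1],
    [[0.15, 0, 0], [0, 0, 0], 1],
    [[0.1, 0, 0], [0, 0, 0], 1],
    [[0, 0, 0], [0, 0, 0], 1],
  ],
)

```text
t: 35.0
ee_pos: [525.5, 31.9, 214.7]
tool_rot: [[-0.128, 0.992, 0.001], [0.992, 0.128, -0.012], [-0.012, -0.0, -1.0]]
force: [0.1, -2.3, 4.0]
grip_width: 18.4
grip_force: 99.8
```

```bash
python3 st.py; python3 - <<'E'
from kin import *
import pickle
s=snap('side');s0=pickle.load(open('side0.pkl','rb'));np.set_printoptions(precision=1,suppress=True)
t=s0['image'][252-9:252+10,310-9:310+10];m=cv2.minMaxLoc(cv2.matchTemplate(s['image'][215:300,290:400],t,cv2.TM_CCOEFF_NORMED))
c=np.array(m[3])+[299,224];w=px2w(s,[c],12)[0];print(m[1],c,w@ll-1.5,w@nn-1)
plan((nd(-4),bp(525,54,60)),(nd(-4),bp(515,195,50)),Lg=H,off=95,N=12)
E
```

```text
t 35.0 orig l,n,z 525.1965042020338 -37.64877282093959 0.5666989677018819 edge 525.1534408496408 57.34440306351984 -0.5711415008337326 F [ 0.12 -2.29  3.98] pitch nd 0.6862633202904936 roll -0.024211335330379998 yaw 97.32597395183187
0.7623501420021057 [321 258] 524.1970851666384 29.146201679998043
12 x [-0.16, -0.0, -0.44] [-0.0, 0.0068, 0.0] err 0.0 sp 0.12 [ -8.  20. -17.  54.   4.  74.] tcp [528.  12. 267.]
12 x [1.17, -0.09, 0.16] [-0.0, -0.0, 0.0] err 0.0 sp 0.22 [  7.  20. -20.  50.   4.  90.] tcp [499. 150. 258.]
```

>>> play_rows(
  rows=[
    [[-0.08, 0, -0.2], [0, 0.0068, 0], 1],
    [[-0.16, 0, -0.4], [0, 0.0068, 0], 1],
    [[-0.16, 0, -0.5], [0, 0.0068, 0], 1],
    [[-0.16, 0, -0.5], [0, 0.0068, 0], 1],
    [[-0.16, 0, -0.5], [0, 0.0068, 0], 1],
    [[-0.16, 0, -0.5], [0, 0.0068, 0], 1],
    [[-0.16, 0, -0.5], [0, 0.0068, 0], 1],
    [[-0.16, 0, -0.5], [0, 0.0068, 0], 1],
    [[-0.16, 0, -0.5], [0, 0.0068, 0], 1],
    [[-0.16, 0, -0.5], [0, 0.0068, 0], 1],
    [[-0.16, 0, -0.4], [0, 0.0068, 0], 1],
    [[-0.16, 0, -0.2], [0, 0.0068, 0], 1],
    [[0, 0, 0], [0, 0, 0], 1],
  ],
)

```text
t: 36.13
ee_pos: [528.3, 11.4, 266.4]
tool_rot: [[-0.126, 0.992, -0.009], [0.99, 0.127, 0.069], [0.07, -0.0, -0.998]]
force: [0.2, -0.6, -2.3]
grip_width: 18.2
grip_force: 98.7
```

```bash
python3 st.py; python3 - <<'E'
from kin import *
s=snap('side');A=now();np.set_printoptions(precision=1,suppress=True)
p=w2px(s,[(A@[62,0,H-12,1])[:3]])[0];print('pred',p)
g=s['image'][int(p[1])-14:int(p[1])+15,int(p[0])-14:int(p[0])+15].astype(int)
d=g[:,:,2]-g[:,:,0]
for r in d[::2]: print(' '.join('%3d'%v for v in r[::2]))
E
```

```text
t 36.1333 orig l,n,z 525.443297781165 -40.84559480528815 52.79980336006747 edge 525.4833015566358 53.9208652764926 59.45686301626719 F [ 0.24 -0.61 -2.28] pitch nd -4.01825547299261 roll -0.010478390963363424 yaw 97.27581372818047
pred [318.5 250.1]
110 103  96  78  38  38  37  37  49  58  56  55  55  56  53
 97 103 105 104  89  20  36  36  35  36  48  56  55  56  55
 61  89 103 102  69   4   6  26  37  36  58  55  57  56  52
  2  34  80  84  48   2   0  -5  10  26  46  49  58  58  53
  2   3   5  13  -3  23  65  85  87  80  73  42  35  48  55
  1   0   0  -1  18  86  83  87  96  92  85  85  20  34  45
  2   3   1  -4  84  85 100  99 100  98  97  87  79   1  29
  0   2   0  14  91  89  99  84  73  98 103  89  89   0  23
 -2   2   0  33  86  91 101  83  70  95 102  90  90  21  35
 47   2  -2   5  92  87 101 100 103 101  94  89  91  37  33
 56  61  31  -4  83  90  87  92  99  93  91  88  66  35  45
 59  57  55  52  20  86  93  94  94  93  93  79  37  30 112
 58  58  58  57  57  49  44  80  89  75  34  37  33  99 112
 58  56  58  57  57  57  54  30  -5  -3  54  35  73 109 110
 56  56  57  56  55  58  57  58  55  46  56  53 111 107 111
```

Wheel 1 is on the blade. Carry it over.

>>> play_rows(
  rows=[
    [[0.4, -0.03, 0.06], [0, 0, 0], 1],
    [[0.8, -0.06, 0.11], [0, 0, 0], 1],
    [[1.2, -0.09, 0.17], [0, 0, 0], 1],
    [[1.5, -0.11, 0.21], [0, 0, 0], 1],
    [[1.5, -0.11, 0.21], [0, 0, 0], 1],
    [[1.5, -0.11, 0.21], [0, 0, 0], 1],
    [[1.5, -0.11, 0.21], [0, 0, 0], 1],
    [[1.5, -0.11, 0.21], [0, 0, 0], 1],
    [[1.5, -0.11, 0.21], [0, 0, 0], 1],
    [[1.2, -0.09, 0.17], [0, 0, 0], 1],
    [[0.9, -0.06, 0.11], [0, 0, 0], 1],
    [[0.5, -0.04, 0.06], [0, 0, 0], 1],
    [[0, 0, 0], [0, 0, 0], 1],
  ],
)

```text
t: 37.27
ee_pos: [499.7, 151.3, 256.3]
tool_rot: [[-0.128, 0.992, -0.01], [0.989, 0.128, 0.069], [0.07, -0.001, -0.998]]
force: [0.4, -0.5, -2.7]
grip_width: 18.6
grip_force: 98.7
```

```bash
python3 st.py; python3 - <<'E'
from kin import *
plan((nd(14),bp(515,195,17)),Lg=H,off=95,N=14)
plan((nd(14),bp(515,195,17)),(nd(28),bp(515,195,10)),Lg=H,off=95,N=16)
plan((nd(14),bp(515,195,17)),(nd(28),bp(515,195,10)),(nd(36),bp(515,228,9)),Lg=H,off=95,N=14)
E
```

```text
t 37.2667 orig l,n,z 514.6333778912363 101.48473438236249 42.71826599841813 edge 514.5275360501932 196.2532269735584 49.34560403847095 F [ 0.36 -0.52 -2.67] pitch nd -4.000285990101468 roll -0.05202289629184545 yaw 97.36399055319369
14 x [0.49, 0.0, 0.02] [-0.0001, -0.0224, 0.0001] err 0.0 sp 0.14 [ 18.  23. -16.  53. -14. 101.] tcp [491. 219. 248.]
16 x [0.43, 0.0, 0.02] [-0.0001, -0.0196, 0.0001] err 0.0 sp 0.12 [ 18.  23. -16.  53. -14. 101.] tcp [491. 219. 248.]
16 x [0.34, 0.0, -0.1] [0.0, -0.0153, -0.0] err 0.0 sp 0.09 [ 26.  28. -10.  61. -26. 111.] tcp [484. 275. 244.]
14 x [0.49, 0.0, 0.02] [-0.0001, -0.0224, 0.0001] err 0.0 sp 0.14 [ 18.  23. -16.  53. -14. 101.] tcp [491. 219. 248.]
14 x [0.4, 0.0, -0.11] [0.0, -0.0175, -0.0] err 0.0 sp 0.11 [ 26.  28. -10.  61. -26. 111.] tcp [484. 276. 243.]
14 x [0.41, 0.0, -0.21] [0.0, -0.01, -0.0] err 0.0 sp 0.09 [ 33.  34.  -2.  72. -32. 121.] tcp [476. 340. 238.]
```

>>> play_rows(
  rows=[
    [[0.49, 0, 0.02], [0, -0.0224, 0], 1],
    [[0.49, 0, 0.02], [0, -0.0224, 0], 1],
    [[0.49, 0, 0.02], [0, -0.0224, 0], 1],
    [[0.49, 0, 0.02], [0, -0.0224, 0], 1],
    [[0.49, 0, 0.02], [0, -0.0224, 0], 1],
    [[0.49, 0, 0.02], [0, -0.0224, 0], 1],
    [[0.49, 0, 0.02], [0, -0.0224, 0], 1],
    [[0.49, 0, 0.02], [0, -0.0224, 0], 1],
    [[0.49, 0, 0.02], [0, -0.0224, 0], 1],
    [[0.49, 0, 0.02], [0, -0.0224, 0], 1],
    [[0.49, 0, 0.02], [0, -0.0224, 0], 1],
    [[0.49, 0, 0.02], [0, -0.0224, 0], 1],
    [[0.49, 0, 0.02], [0, -0.0224, 0], 1],
    [[0.49, 0, 0.02], [0, -0.0224, 0], 1],
  ],
)

```text
t: 38.43
ee_pos: [491.3, 218.2, 248.3]
tool_rot: [[-0.123, 0.992, 0.03], [0.962, 0.127, -0.242], [-0.244, -0.001, -0.97]]
force: [-0.7, -0.1, -3.2]
grip_width: 18.7
grip_force: 98.8
```

>>> play_rows(
  rows=[
    [[0.34, 0, -0.1], [0, -0.0153, 0], 1],
    [[0.34, 0, -0.1], [0, -0.0153, 0], 1],
    [[0.34, 0, -0.1], [0, -0.0153, 0], 1],
    [[0.34, 0, -0.1], [0, -0.0153, 0], 1],
    [[0.34, 0, -0.1], [0, -0.0153, 0], 1],
    [[0.34, 0, -0.1], [0, -0.0153, 0], 1],
    [[0.34, 0, -0.1], [0, -0.0153, 0], 1],
    [[0.34, 0, -0.1], [0, -0.0153, 0], 1],
    [[0.34, 0, -0.1], [0, -0.0153, 0], 1],
    [[0.34, 0, -0.1], [0, -0.0153, 0], 1],
    [[0.34, 0, -0.1], [0, -0.0153, 0], 1],
    [[0.34, 0, -0.1], [0, -0.0153, 0], 1],
    [[0.34, 0, -0.1], [0, -0.0153, 0], 1],
    [[0.34, 0, -0.1], [0, -0.0153, 0], 1],
    [[0.34, 0, -0.1], [0, -0.0153, 0], 1],
    [[0.34, 0, -0.1], [0, -0.0153, 0], 1],
    [[0, 0, 0], [0, 0, 0], 1],
    [[0, 0, 0], [0, 0, 0], 1],
    [[0, 0, 0], [0, 0, 0], 1],
    [[0, 0, 0], [0, 0, 0], 1],
  ],
)

```text
t: 40.1
ee_pos: [484.2, 273.5, 244.4]
tool_rot: [[-0.112, 0.992, 0.059], [0.876, 0.127, -0.466], [-0.469, -0.001, -0.883]]
force: [-0.3, 0.9, -2.6]
grip_width: 18.3
grip_force: 98.8
```

>>> play_rows(
  rows=[
    [[0.41, 0, -0.21], [0, -0.01, 0], 1],
    [[0.41, 0, -0.21], [0, -0.01, 0], 1],
    [[0.41, 0, -0.21], [0, -0.01, 0], 1],
    [[0.41, 0, -0.21], [0, -0.01, 0], 1],
    [[0.41, 0, -0.21], [0, -0.01, 0], 1],
    [[0.41, 0, -0.21], [0, -0.01, 0], 1],
    [[0.41, 0, -0.21], [0, -0.01, 0], 1],
    [[0.41, 0, -0.21], [0, -0.01, 0], 1],
    [[0.41, 0, -0.21], [0, -0.01, 0], 1],
    [[0.41, 0, -0.21], [0, -0.01, 0], 1],
    [[0, 0, 0], [0, 0, 0], 1],
    [[0, 0, 0], [0, 0, 0], 1],
  ],
)

```text
t: 41.1
ee_pos: [478.4, 319.5, 241.4]
tool_rot: [[-0.107, 0.992, 0.07], [0.825, 0.127, -0.551], [-0.555, -0.001, -0.832]]
force: [0.1, -0.3, -3.6]
grip_width: 18.3
grip_force: 98.9
```

```bash
python3 st.py; python3 dark.py
```

```text
t 41.1 orig l,n,z 514.9483753854621 137.22148255731756 63.315138781502384 edge 514.8683743053595 216.22784084481242 10.561096756505123 F [ 0.15 -0.29 -3.65] pitch nd 33.7317735989846 roll -0.05393284497296037 yaw 97.35801713658377
[356.3, 263.8] 108 l,n 477.8408504848399 133.977807556763
[372.7, 288.7] 104 l,n 518.2590626089229 220.6951355631972
```

Wheel 1 is at n≈220 on the tray floor end. Pull the blade out.

>>> play_rows(
  rows=[
    [[-3.5, 0, 0], [0, 0, 0], 1],
    [[-3.5, 0, 0], [0, 0, 0], 1],
    [[-3.5, 0, 0], [0, 0, 0], 1],
    [[-1, 0, -3], [0, 0.05, 0], 1],
    [[-1, 0, -3], [0, 0.05, 0], 1],
    [[0, 0, 0], [0, 0, 0], 1],
  ],
)

```text
t: 41.65
ee_pos: [488.1, 247.6, 366.9]
tool_rot: [[-0.108, 0.992, 0.065], [0.879, 0.126, -0.461], [-0.465, 0.007, -0.885]]
force: [1.5, -0.4, -1.8]
grip_width: 18.3
grip_force: 99.5
```

```bash
python3 st.py; python3 dark.py; python3 - <<'E'
from kin import *
plan((nd(0),bp(490,60,120)),Lg=H,off=95)
plan((nd(0),bp(490,60,120)),(down(90.1),[465,-72.7,90]),(down(90.1),[465,-72.7,6]),Lg=H,off=95)
E
```

```text
t 41.65 orig l,n,z 516.8164914513358 83.9781666422949 177.3493747825497 edge 517.2006182115088 168.08246084683628 133.1756253040634 F [ 1.48 -0.36 -1.81] pitch nd 27.70937014105735 roll 0.39448753774784834 yaw 97.03831670152238
6 x [-3.39, -0.42, 1.51] [0.0007, 0.0811, -0.0003] err 0.0 sp 0.90 [ -6.  14. -16.  60.  -0.  76.] tcp [491.  27. 334.]
6 x [-3.39, -0.42, 1.51] [0.0007, 0.0811, -0.0003] err 0.0 sp 0.90 [ -6.  14. -16.  60.  -0.  76.] tcp [491.  27. 334.]
6 x [-3.21, -0.67, 0.5] [0.0, 0.0, 0.021] err 0.0 sp 0.66 [-29.  15. -19.  56.  -0.  61.] tcp [ 465. -167.  304.]
3 x [-0.01, 0.0, 2.81] [0.0, 0.0001, -0.0001] err 0.0 sp 0.49 [-29.  20. -27.  43.   0.  61.] tcp [ 465. -168.  220.]
```

>>> play_rows(
  rows=[
    [[-3.39, -0.42, 1.51], [0.0007, 0.0811, 0], 1],
    [[-3.39, -0.42, 1.51], [0.0007, 0.0811, 0], 1],
    [[-3.39, -0.42, 1.51], [0.0007, 0.0811, 0], 1],
    [[-3.39, -0.42, 1.51], [0.0007, 0.0811, 0], 1],
    [[-3.39, -0.42, 1.51], [0.0007, 0.0811, 0], 1],
    [[-3.39, -0.42, 1.51], [0.0007, 0.0811, 0], 1],
    [[-3.21, -0.67, 0.5], [0, 0, 0.021], 1],
    [[-3.21, -0.67, 0.5], [0, 0, 0.021], 1],
    [[-3.21, -0.67, 0.5], [0, 0, 0.021], 1],
    [[-3.21, -0.67, 0.5], [0, 0, 0.021], 1],
    [[-3.21, -0.67, 0.5], [0, 0, 0.021], 1],
    [[-3.21, -0.67, 0.5], [0, 0, 0.021], 1],
    [[0, 0, 0], [0, 0, 0], 1],
    [[0, 0, 0], [0, 0, 0], 1],
  ],
)

```text
t: 42.87
ee_pos: [463.3, -168.7, 301.2]
tool_rot: [[0.003, 1.0, -0.007], [1.0, -0.003, -0.002], [-0.002, -0.007, -1.0]]
force: [0.9, 0.0, -2.4]
grip_width: 18.6
grip_force: 99.1
```

```bash
python3 dark.py; python3 - <<'E'
from kin import *
s=snap('side');cv2.imwrite('pics/s10c.png',cv2.resize(s['image'][130:330,185:451],(798,600),interpolation=cv2.INTER_CUBIC))
plan((down(89),[470,-67,3]),Lg=H,off=95)
E
```

```text
[385.8, 261.8] 154 l,n 418.9873186030904 208.94436846819522
[372.8, 273.0] 172 l,n 474.36608756954513 193.93156740612835
3 x [0.18, 0.16, 2.83] [-0.002, 0.0008, 0.0059] err 0.0 sp 0.50 [-28.  20. -27.  43.   0.  63.] tcp [ 468. -162.  217.]
```

View pics/s10c.png

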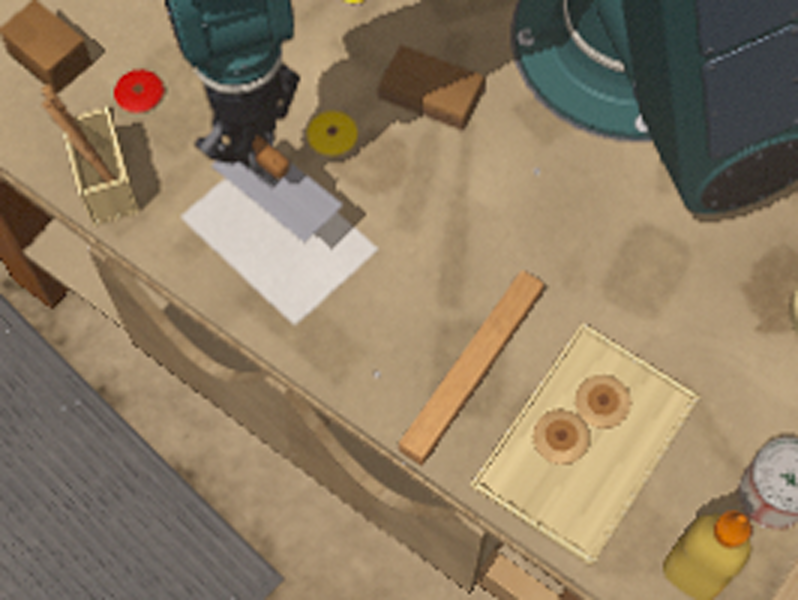

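Both wheels are in the tray, at crop (603,402) and (561,436), close together; the dowels stand in the pot. I'll measure the wheels' outlines for flatness and spacing.

```bash
python3 - <<'E'
from kin import *
np.set_printoptions(precision=1,suppress=True)
s=snap('side')
# rectify the tray region to l,n plane at z=15: 0.5 mm/px
L,N_=np.meshgrid(np.arange(350,590,.5),np.arange(140,305,.5))
P=(L[...,None]*ll+N_[...,None]*nn)+[0,0,15]
uv=w2px(s,P.reshape(-1,3)).reshape(*L.shape,2).astype(np.float32)
im=cv2.remap(s['image'],uv[...,0],uv[...,1],cv2.INTER_CUBIC)
cv2.imwrite('pics/rect.png',im)
for nm,b in(('A',(602/3,402/3)),('B',(561/3,436/3))):
    w=px2w(s,[(185+b[0],130+b[1])],15)[0];print(nm,w@ll,w@nn)
i=im.astype(int);
red=(i[:,:,2]-i[:,:,1]);print('red-green levels',np.percentile(red,[10,50,90,97]))
m=(red>np.percentile(red,50)+18).astype(np.uint8)
m=cv2.morphologyEx(m,cv2.MORPH_OPEN,np.ones((5,5)))
cs,_=cv2.findContours(m,cv2.RETR_EXTERNAL,cv2.CHAIN_APPROX_NONE)
for c in cs:
    if cv2.contourArea(c)>800:
        (x,y),(a,bb),t=cv2.fitEllipse(c);print('contour area mm2',cv2.contourArea(c)/4,'c',350+x/2,140+y/2,'axes mm',a/2,bb/2,t,'bbox',cv2.boundingRect(c))
dk=(i.sum(2)<i.sum(2).mean()*0.55).astype(np.uint8)
n,_,st,c=cv2.connectedComponentsWithStats(dk)
for k in range(1,n):
    if st[k,4]>60: print('dark',st[k,4]/4,c[k]/2+[350,140])
E
```

```text
A 427.1061265422998 213.4207466465682
B 483.86006450772453 196.88354019228439
red-green levels [22. 24. 39. 49.]
contour area mm2 998.75 c 423.7352981567383 211.3492660522461 axes mm 35.406681060791016 36.03761291503906 94.75520324707031 bbox (112, 107, 73, 72)
contour area mm2 995.625 c 482.6526336669922 194.99449157714844 axes mm 35.26823043823242 36.05488967895508 97.36522674560547 bbox (229, 74, 74, 72)
dark 99.0 [482.7 194.9]
dark 100.75 [423.7 211.3]
```

Both marks are equally round (35.3 × 36.0 mm) and 61 mm apart, so both wheels are flat and not overlapping. Put the trowel down.

>>> play_rows(
  rows=[
    [[0.14, 0.12, 1.5], [-0.002, 0.0008, 0.006], 1],
    [[0.14, 0.12, 2.0], [-0.002, 0.0008, 0.006], 1],
    [[0.14, 0.12, 2.0], [-0.002, 0, 0.006], 1],
    [[0.12, 0.12, 1.8], [0, 0, 0], 1],
    [[0, 0, 1.0], [0, 0, 0], 1],
    [[0, 0, 0.2], [0, 0, 0], 1],
    [[0, 0, 0], [0, 0, 0], 1],
    [[0, 0, 0.15], [0, 0, 0], 1],
    [[0, 0, 0.1], [0, 0, 0], 1],
    [[0, 0, 0], [0, 0, 0], 1],
  ],
)

```text
t: 43.85
ee_pos: [469.1, -162.1, 215.6]
tool_rot: [[0.017, 1.0, 0.002], [1.0, -0.017, -0.002], [-0.002, 0.002, -1.0]]
force: [-0.0, 0.9, -2.7]
grip_width: 18.5
grip_force: 99.1
```

```bash
python3 - <<'E'
from kin import *
np.set_printoptions(precision=2,suppress=True)
x=arm.sense();A=now();print((A@[0,0,H,1])[:3],(A@[95,0,H,1])[:3],x['force'],A[2],np.degrees(np.arctan2(A[1,0],A[0,0])))
E
```

```text
[ 469.62 -162.49    1.5 ] [471.28 -67.51   1.35] [-0.   0.9 -2.7] [ -0.    0.   -1.  215.6] 89.0032993206163
```

>>> play_rows(
  rows=[
    [[0, 0, 0.1], [0, 0, 0], 1],
    [[0, 0, 0.05], [0, 0, 0], 1],
    [[0, 0, 0], [0, 0, 0], 0.6],
    [[0, 0, 0], [0, 0, 0], 0.2],
    [[0, 0, 0], [0, 0, 0], 0],
    [[0, 0, 0], [0, 0, 0], 0],
    [[0, 0, 0], [0, 0, 0], 0],
    [[0, 0, 0], [0, 0, 0], 0],
    [[0, 0, -1], [0, 0, 0], 0],
    [[0, 0, -2], [0, 0, 0], 0],
    [[0, 0, -3], [0, 0, 0], 0],
    [[0, 0, -3.5], [0, 0, 0], 0],
    [[0, 0, -3.5], [0, 0, 0], 0],
    [[0, 0, -3.5], [0, 0, 0], 0],
    [[0, 0, 0], [0, 0, 0], 0],
    [[0, 0, 0], [0, 0, 0], 0],
  ],
)

```text
t: 45.18
ee_pos: [469.0, -162.1, 380.2]
tool_rot: [[0.018, 1.0, 0.005], [1.0, -0.018, -0.003], [-0.003, 0.005, -1.0]]
force: [-0.2, 0.4, -0.5]
grip_width: 85.4
grip_force: 0.0
```

```bash
python3 - <<'E'
from kin import *
np.set_printoptions(precision=1,suppress=True)
s=snap('wrist','w3.png');im=s['image'].astype(int)
# handle: reddish brown in the middle of the picture; predicted against seen
R=down(89);o=np.array([469.6,-162.5,0]);f=lambda v:o+R@np.array(v,float)
print('pred handle ends',w2px(s,[f([45,0,-60]),f([-45,0,-60])]))
m=((im[:,:,2]-im[:,:,0]>60)&(im[:,:,2]<200)).astype(np.uint8);n,_,st,c=cv2.connectedComponentsWithStats(m)
for k in range(1,n):
    if st[k,4]>700: print(st[k],c[k])
print('F',arm.sense()['force'],arm.sense()['ee_pos'],arm.sense()['t'])
d=snap('side')['image'];g=d[150:205,195:240].astype(int)
import subprocess
E
python3 dark.py
```

```text
pred handle ends [[316.4 137. ]
 [316.4 229.2]]
[ 501    0   63  318 2497] [534.8 152.1]
[  29   91   70   48 1963] [ 63.2 117.3]
[ 310  140   17   91 1392] [317.8 184.6]
[ 177  161   52   53 1680] [200.9 185.4]
[147 217  56  52 918] [173.3 247.5]
[285 322  45  35 788] [303.2 340.2]
F [-0.2 -0.6 -1. ] [ 468.7 -162.   378.7] 45.2333
[385.7, 261.7] 150 l,n 418.87731171410593 208.50222971965476
[372.7, 273.0] 173 l,n 474.5441985490963 193.6676400774548
```

```bash
python3 - <<'E'
from kin import *
from scipy.optimize import brentq
s=snap('side')
b=px2w(s,[(221.5,190)],11)[0]
f=lambda z:np.linalg.norm(px2w(s,[(200.7,160.7)],z)[0]-b)-136
for lo,hi in((15,100),(100,140),(80,140)):
    try: z=brentq(f,lo,hi);t=px2w(s,[(200.7,160.7)],z)[0];print(b,t,'lean rad',np.arccos((z-b[2])/136))
    except Exception as e: print([f(z) for z in (60,80,100,120,140)])
E
```

```text
[ 561.4119011  -325.02207198   11.        ] [ 535.54102679 -457.11006964   30.47970063] lean rad 1.4270689015024391
[ 561.4119011  -325.02207198   11.        ] [ 560.56039906 -396.47746689  126.71258135] lean rad 0.5532376013605527
[ 561.4119011  -325.02207198   11.        ] [ 560.56039906 -396.47746689  126.71258135] lean rad 0.5532376013605524
```

Lean is 0.55 rad, well within the limit, and everything is in place. Handing in.

```bash
python3 -c "
from cell import arm
print(arm.sign_off())"
```

```text
the job is handed in; nothing more can be done
None
```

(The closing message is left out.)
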